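# Feed a kiln batt from the magazine and stand the fallen tumbler on it

### The job

Get the amber tumbler ready for the annealing kiln. Work the spring pusher of the batt magazine to feed out the bottom batt and let it spring back, draw that batt right out so that the rest of the stack drops home in the chute, and lay it flat on the loading stand, between the stand's bent-up ends; then take the tumbler that has fallen over and set it down gently, upright, on the middle of that batt. Leave the other three batts in the magazine and the other things on the table where they are.

Things in the scene. Friction and masses are not known exactly. Their poses are not given: they have to be found in the camera images.
- chute (a point): Centre of the chute floor of the batt magazine (fixed; steel chute on a 90 x 262 x 10 mm plywood base) that holds four flat batts. Origin 30 mm above the table, at the underside of the lowest batt. z up, y along the chute: outlet at -y, pusher at +y. Inside 64 mm wide (x), 143 mm long (y); the corner uprights with their bent-out lips reach z = +64 mm.
- outlet (a point): Middle of the outlet slot, on the gate's outer face, 76 mm from the chute's centre, 30 mm above the table; axes as the chute's. Two gate tabs above leave a slot 17 mm high, so only the lowest batt can pass, towards -y. From here a bare tongue 36 mm wide, top at z = 0, runs 43 mm out to -y, free beneath and beside, so a batt on it can be taken by its long edges.
- pusher (a joint): Travel of the spring pusher in m: 0 at rest, 0.060 fully in, towards the magazine's -y. It takes 6 to 14 N under the stack. Its blade shoves the lowest batt out: it then stands out past the outlet by the travel less 8 mm (50 mm when fully in). Let go, its spring (1.6 to 4 N) brings it back within about a second; the batt stays out and the stack stays level on it until the batt is drawn.
- pusher_grip (a point): Centre of the pusher's upright wooden grip: 46 mm wide (x), 12 mm thick (y), 36 mm tall, centre 76 mm and top 94 mm above the table; axes as the magazine's, moves with the pusher. Below it a dark crosshead 72 x 18 mm, top at 50 mm; an end plate 54 mm high stands 22 to 28 mm behind its centre (+y). Pinch it across its thickness or push it from the +y side.
- batt1_center (a point): Centre of the lowest kiln batt in the stack, the one to use: a flat refractory plate 60 mm (x) x 140 mm (y) x 12 mm (z), pale buff, about 150 g, z up. A half turn about z makes no difference.
- batt2_center (a point): Centre of the second batt, same make, resting on the lowest one; it is at 48 mm over the table at the start and 36 mm once dropped.
- batt3_center (a point): Centre of the third batt; 60 mm over the table at the start, 48 mm once dropped.
- batt4_center (a point): Centre of the top batt; 72 mm over the table at the start, 60 mm once dropped.
- stand_seat (a point): Centre of the top face of the loading stand, 30 mm above the table: a fixed bent steel strip 44 mm wide (x), 160 mm long (y), on two legs no wider than itself. Its ends are bent up 10 mm and lean out slightly: 150 mm apart at the foot for a batt's 140 mm length, which lies along y and overhangs the strip by 8 mm on either side. z up; a half turn makes no difference.
- tumbler_center (a point): Middle of the axis of the amber glass tumbler: 82 mm tall, outside diameter 52 mm at the base, 62 mm at the mouth, open at the mouth, 140 g. z runs from base to mouth; the base lies 41 mm from this point along -z. At the start it lies on its side on the table, mouth to the robot's left, turned 6 to 50 degrees away from the robot, axis rising 3.4 degrees to the mouth.
- optic_mould: Bystander: brass cup-shaped optic mould, 68 mm across, 54 mm tall; origin at the centre of its underside.
- tumbler_small: Bystander: clear tumbler standing upright, 56 mm across, 70 mm tall; origin at the centre of its underside.
- bench_vice: Fixed obstacle: small blue bench vice at the table's front right edge, about 105 mm (x) x 66 mm (y), 76 mm tall; origin near the centre of its underside.
- pigment_jar: Bystander: jar with black screw cap, 54 mm across, 82 mm tall; origin at the centre of its underside.

How it is judged:
By the outcome, as a careful person would: the job done as asked, in the order asked, and still so for the second after the job is handed in, with the robot touching nothing.
It also fails if it takes over 72 s, if anything falls off the work surface, if the arm or the gripper's body presses on something with over 40 N, if the wrist force passes 120 N, or if a joint passes its speed limit or range.

### The arm

A 6-joint arm with a two-finger parallel gripper is mounted at the origin on a cart in front of the work surface, level with it; the furniture and walls round the work are solid. World frame = base frame: x ahead of the robot, y to its left, z up, the work surface at z = 0. Lengths are in mm, angles in degrees, forces in N, time in s.
With the tool pointing down it reaches from about 300 to 950 mm from the base axis. Payload 3.1 kg.
Tool frame: the origin (TCP) lies where the fingers leave the gripper's body, on its centre line; the fingertips stand 73 mm ahead of it and the grasp point (between the pads) lies hold_point_z ahead of it (hold_point_z is the distance from the TCP to the grasp point, in mm); y points along the fingers, x is the direction in which the jaws open and shut, and the axes are right-handed (so a half turn about y gives the same grasp; the last joint's range is limited). The gripper opens to 85 mm and grips with 20 to 120 N. Pads are 22 mm wide; open, the fingers measure 114 mm over their backs; the gripper's body (76 mm by 85 mm) begins 54 mm behind the grasp point. The pads swing forward as they close: fully open they stand 13 mm farther back than shut.
Start: joints at [-3.994, 17.653, 93.61, -0, 68.738, -3.994], TCP at [625.006, -0.028, 303.872] pointing down, gripper open.
Joint ranges: [-175.34, 175.34], [-45.06, 112.39], [2.9, 150.54], [-68.45, 248.45], [3.09, 151.38], [-168.51, 168.51]. Speed limits (degrees/s): [159.86, 159.86, 180, 180, 180, 180].

### API

Orientations are given as [roll, pitch, yaw] about the fixed x, y, z axes, in that order (R = Rz(yaw) Ry(pitch) Rx(roll)).
In Python, from plant import * gives the robot as it stands.
- The arm moves only by the tool servo_tool, never from a script. Its argument "deltas" is a list that holds one entry, the list of rows, each a list of 7 numbers: the shift along the tool's x, y, z in mm, then the turn, a rotation vector about the tool's x, y, z in degrees, then the gripper command: -1 is fully open, 1 is shut, values between are in proportion. A call has 1 to 10 rows; each row shifts and turns the commanded pose from where the row before left it, along the tool's axes as they then stand; what a row does not reach is not made up. A row lasts 1/12 s, in which the tool goes at most 41.7 mm and 7.16 degrees, less where a joint would pass 70% of its speed; a pose out of reach is approached as far as the arm can. A call is refused whole if a number of a shift passes 41.7 or a number of a turn 7.16, either way. A call with a gripper value outside its range is refused whole. The fingers move at their own pace and stop on an object; "squeeze" is the grip in N (left out, the last holds). Time passes only in rows, so rows that do not move let the fingers close. It gives the time, the measured TCP pose, the force and the opening at its end, in the units of the state.
- read_state(): the state, without advancing time (a new reading comes with each control period).
- grab_frame(name): name is "scene" or "side" or "wrist"; returns (picture, depth): 420x560x3 uint8, red, green, blue; 420x560 float32, mm along the optical axis (not along the pixel's ray), 0 where there is no reading.
- camera_info(name): a dict with "mtx" (3x3 intrinsics, pixels), "k1" (the pictures are not rectified: a ray, as slopes to the right and down, at radius r is drawn at 1 + k1 r^2 times it, then the intrinsics apply), "world_to_cam" (4x4, takes a point from world to camera coordinates). Camera axes: x right, y down, z forward; pixel columns grow to the right and rows downward; lengths in mm; the calibration is good to about 2 mm. A picture is of the moment at which its call begins: read the wrist's pose just before it. camera_info takes no time and is no camera call; for the wrist camera it gives the pose at the moment of the call.
- hand_in(): hands the job in, once; it reports no verdict.
The state is a dict: "clock": time; "joints": joint angles; "qd": joint speeds; "effort": joint torques, N m; "tcp_pos": TCP position; "tool_rot": TCP orientation; "wrist_force": force on the tool from outside, world axes, zero at the start; "torque": the same for the moment, N m; "finger_gap": opening from 0.0 (shut) to 1.0 (fully open).
Only numpy, scipy, OpenCV 4.12 (cv2) and the standard library are available. Lean on these libraries where they do the work, as an engineer would, in place of code of your own. Each camera call takes 0.05 s, during which the arm holds its last target.

## Working session

There is one attempt and no reset: what is moved stays moved. The work goes in short steps, Python scripts to look and compute and a tool call to move; the robot and the scene stay as the last step left them, time stands still between calls to the robot, and variables do not carry over. Pictures are saved under pics/ and viewed, and the job is handed in when it is done.

Besides the shell and the picture viewer there is one more tool, called after "Request:" by a JSON object that holds its "fn" and its "kwargs", one argument or row to a line. servo_tool: Moves the arm, as the interface text tells. Its arguments: {"type":"object","properties":{"deltas":{"type":"array","items":{"type":"array","items":{"type":"array","items":{"type":"number"}}}},"squeeze":{"type":"number"}},"required":["deltas"]}

```bash
ls; mkdir -p pics; python3 - <<'E'
from plant import *
import cv2
print(read_state())
for n in ["scene","side","wrist"]:
    i=camera_info(n);print(n,i)
    p,d=grab_frame(n)
    cv2.imwrite(f"pics/{n}0.png",p[:,:,::-1]); 
    import numpy as np; np.save(f"pics/{n}0.npy",d)
E
```

```text
pics
{'clock': 0.0, 'joints': array([-3.99447095e+00,  1.77037006e+01,  9.36899129e+01,  5.92395236e-04,
        6.87367853e+01, -3.99502740e+00]), 'qd': array([-0.01969108,  0.07973754, -0.05085919, -0.07196082, -0.10737877,
       -0.01165464]), 'effort': array([ 1.43707580e-04, -4.15252447e+01, -2.76667070e+01, -1.74997494e-04,
        1.01000658e-02, -1.14578896e-05]), 'tcp_pos': array([6.24344866e+02, 1.03895579e-02, 3.02652357e+02]), 'tool_rot': array([-8.99903649e+01,  1.30043532e-01,  3.51919330e-04]), 'wrist_force': array([0.089984  , 0.21475641, 1.32191554]), 'torque': array([-0.01926844,  0.02425926, -0.06375927]), 'finger_gap': 0.9999345756070269}
scene {'mtx': array([[437.02441553,   0.        , 278.67899287],
       [  0.        , 437.02441553, 205.39788449],
       [  0.        ,   0.        ,   1.        ]]), 'k1': 0.04632933773620549, 'world_to_cam': array([[ 4.98178325e-01, -8.67009413e-01, -1.06317377e-02,
        -3.01261015e+02],
       [-3.44977813e-01, -1.86942994e-01, -9.19805754e-01,
         2.38497088e+02],
       [ 7.95492718e-01,  4.61895004e-01, -3.92229
[... 530 characters left out ...]
8.23780155e-01, -5.18691891e-01,
         1.36478780e+03],
       [ 0.00000000e+00,  0.00000000e+00,  0.00000000e+00,
         1.00000000e+00]])}
wrist {'mtx': array([[304.33915249,   0.        , 280.37864867],
       [  0.        , 304.33915249, 207.13732875],
       [  0.        ,   0.        ,   1.        ]]), 'k1': -0.03654097431023524, 'world_to_cam': array([[ 9.99998928e-01,  4.77962138e-04, -1.38422892e-03,
        -6.23740516e+02],
       [ 8.65460747e-04, -9.55391690e-01,  2.95340429e-01,
        -4.03551459e+01],
       [-1.18131927e-03, -2.95341310e-01, -9.55391080e-01,
         3.79901099e+02],
       [ 0.00000000e+00,  0.00000000e+00,  0.00000000e+00,
         1.00000000e+00]])}
```

```bash
python3 - <<'E'
import plant
print([n for n in dir(plant) if not n.startswith('_')])
print(getattr(plant,'hold_point_z',None))
E
```

```text
['MotionError', 'camera_info', 'grab_frame', 'hand_in', 'hold_point_z', 'read_state']
53.900000000000006
```

View pics/scene0.png

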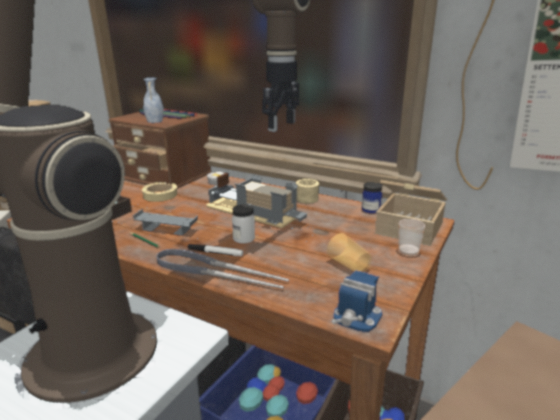

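View pics/side0.png

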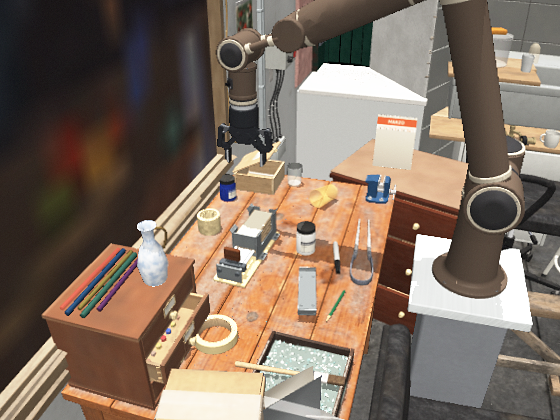

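View pics/wrist0.png

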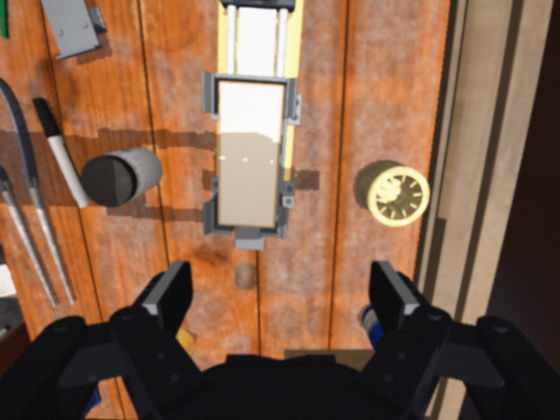

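```bash
cat > h.py <<'E'
import numpy as np, cv2
from plant import *
from scipy.spatial.transform import Rotation as Rot
def rays(info,uv):
    uv=np.atleast_2d(np.float64(uv)); K=info["mtx"]
    d=np.stack([(uv[:,0]-K[0,2])/K[0,0],(uv[:,1]-K[1,2])/K[1,1]],1)
    u=d.copy()
    for _ in range(20): u=d/(1+info["k1"]*(u**2).sum(1,keepdims=True))
    W=np.array(info["world_to_cam"]);R=W[:3,:3];t=W[:3,3]
    return -R.T@t, np.c_[u,np.ones(len(u))]@R
def plane(info,uv,z):
    c,r=rays(info,uv); s=(z-c[2])/r[:,2]; return c+s[:,None]*r
def depthpts(info,dep):
    h,w=dep.shape; v,u=np.mgrid[:h,:w]
    c,r=rays(info,np.c_[u.ravel(),v.ravel()])
    return (c+r*dep.reshape(-1,1)).reshape(h,w,3)
def proj(info,P):
    W=np.array(info["world_to_cam"]);p=np.atleast_2d(P)@W[:3,:3].T+W[:3,3]
    u=p[:,:2]/p[:,2:];u=u*(1+info["k1"]*(u**2).sum(1,keepdims=True))
    K=info["mtx"];return u*[K[0,0],K[1,1]]+[K[0,2],K[1,2]]
def snap(name,tag):
    i=camera_info(name);p,d=grab_frame(name)
    cv2.imwrite(f"pics/{name}_{tag}.png",p[:,:,::-1]);np.save(f"pics/{name}_{tag}.npy",d)
    np.save(f"pics/{name}_{tag}_info.npy",i,allow_pickle=True)
    return i,p[:,:,::-1].copy(),d
E
python3 - <<'E'
from h import *
for n in ["scene","side","wrist"]:
    i=camera_info(n);np.save(f"pics/{n}_0_info.npy",i,allow_pickle=True)
    print(n,rays(i,[[0,0]])[0])
i=camera_info("wrist");d=np.load("pics/wrist0.npy");P=depthpts(i,d)
for u,v in [(250,110),(248,190),(223,85),(280,85),(222,226),(276,226),(75,30),(150,250),(250,240),(180,120),(320,250)]: print(u,v,P[v,u].round(1))
# top batt: z in 70..86
m=((P[...,2]>73)&(P[...,2]<82)&(d>0)).astype(np.uint8); m[260:]=0
n,l,s,_=cv2.connectedComponentsWithStats(m)
for k in range(1,n):
    if s[k,4]>300:
        c=max(cv2.findContours((l==k).astype(np.uint8),0,1)[0],key=cv2.contourArea)
        q=plane(i,c[:,0],78)[:,:2].astype(np.float32); print(s[k],cv2.minAreaRect(q),np.median(P[l==k][:,2]))
# side: amber
for n in ["scene","side"]:
    im=cv2.imread(f"pics/{n}0.png");hsv=cv2.cvtColor(im,cv2.COLOR_BGR2HSV);print(n)
    ii=camera_info(n)
    for (u,v) in ([(345,248),(360,262),(163,222),(245,237)] if n=="scene" else [(323,195),(306,285),(232,255),(306,238)]):
        print(u,v,hsv[v,u],depthpts(ii,np.load(f"pics/{n}0.npy"))[v,u].round(1))
E
```

```text
scene [-338.39950003 -548.01543924  497.58881411]
side [ 184.52243078 1170.07088906  854.30978715]
wrist [624.29125596  73.93907631 374.15881656]
250 110 [595.8  77.   78.9]
248 190 [591.8   0.9  80.3]
223 85 [571.9  98.8  79.7]
280 85 [623.6  98.9  77.6]
222 226 [562.7 -39.2  75.3]
276 226 [619.3 -42.6  66.1]
75 30 [413.2 158.1  31.7]
150 250 [ 447.5 -102.3    1. ]
250 240 [586.9 -74.1  31.3]
180 120 [504.9  66.8   1.5]
320 250 [ 677.1 -101.2    2. ]
[428   0  41 260 758] ((786.3455200195312, 46.735679626464844), (5.873425006866455, 246.3790740966797), 0.01277900766581297) 75.77559393475224
[ 212   80   72  152 9101] ((590.1508178710938, 30.34557342529297), (145.31837463378906, 66.42675018310547), 86.93829345703125) 79.52960833008137
scene
345 248 [ 17 116 215] [ 437.6 -258.6   49.6]
360 262 [ 17 122 195] [ 429.7 -295.9   30.3]
163 222 [ 80   6 138] [379.8 206.1  29.5]
245 237 [ 30   5 151] [430.4  -7.1  16.8]
side
323 195 [ 24 114 252] [ 451.4 -224.2   49.1]
306 285 [ 90   5 205] [402.7 196.7  30. ]
232 255 [  9 155  79] [598.2 190.8  78.4]
306 238 [ 21  11 230] [442.   40.1  60.9]
```

```bash
python3 - <<'E'
import cv2
a=cv2.imread("pics/side0.png");b=cv2.imread("pics/scene0.png")
cv2.imwrite("pics/side0c.png",cv2.resize(a[150:330,200:400],None,fx=4,fy=4,interpolation=2)[:600])
cv2.imwrite("pics/sc0c.png",cv2.resize(b[160:280,120:320],None,fx=4,fy=4,interpolation=2))
cv2.imwrite("pics/sc0d.png",cv2.resize(b[170:320,290:460],None,fx=4,fy=4,interpolation=2))
E
```

```text
(no output)
```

View pics/side0c.png

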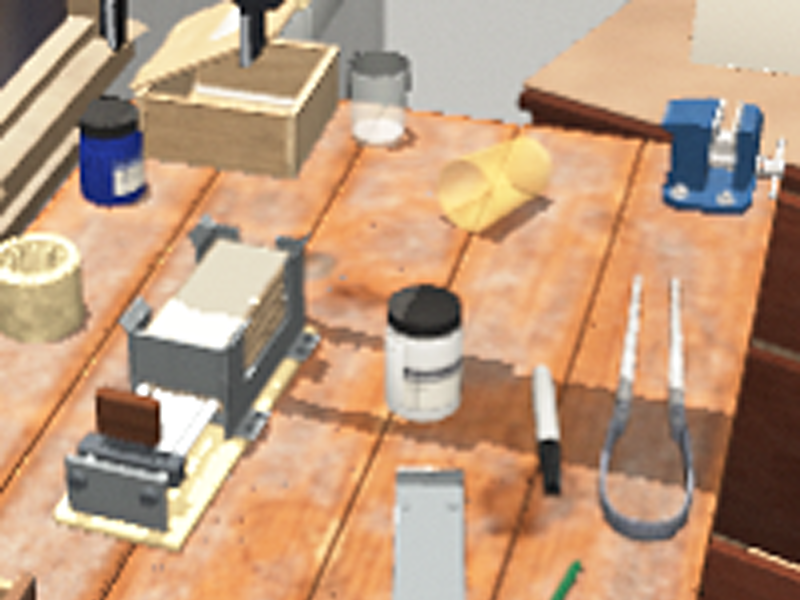

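View pics/sc0c.png

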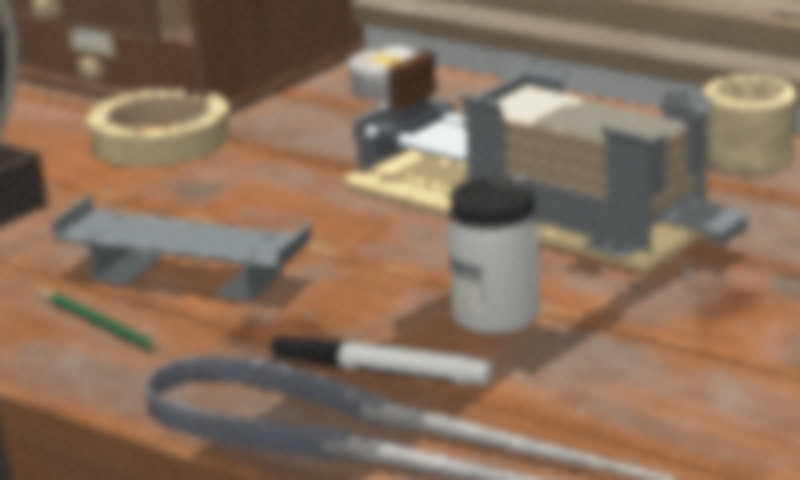

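View pics/sc0d.png

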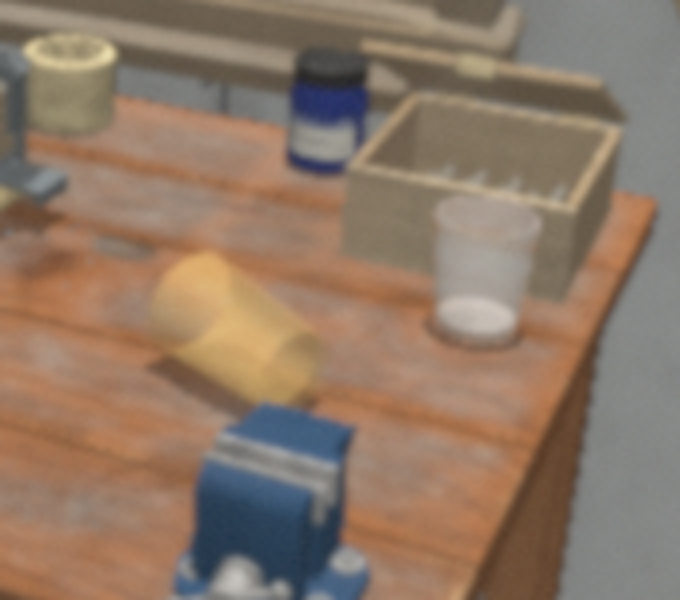

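Request:
{"fn": "servo_tool", "kwargs": {
  "deltas": [
    [[-30,0,35,0,0,0,1],[-30,0,35,0,0,0,1],[-30,0,35,0,0,0,1],[0,0,35,0,0,0,1],[0,0,0,0,0,0,1],[0,0,0,0,0,0,1]]
  ],
  "squeeze": 40
}}

```text
clock: 0.65
tcp_pos: [543.1, 131.4, 303.8]
tool_rot: [-90.0, -0.0, 0.2]
wrist_force: [-0.2, -0.5, -0.6]
finger_gap: 0.147
```

```bash
python3 - <<'E'
from h import *
s=read_state();print(s)
i,im,d=snap("wrist","1")
E
```

```text
{'clock': 0.65, 'joints': array([ 9.14389037e+00,  1.03994627e+01,  1.02660890e+02, -1.83399410e-02,
        6.69392425e+01,  8.94186882e+00]), 'qd': array([-2.66041202,  0.56211901, -0.83628602, -1.07363065,  0.17208734,
       -0.39819625]), 'effort': array([ 1.10188309e+00, -3.55691993e+01, -2.68850899e+01,  1.66542702e-01,
        3.00742965e-02,  4.06904065e-02]), 'tcp_pos': array([543.08372162, 131.40156554, 303.77983615]), 'tool_rot': array([-9.00166066e+01, -3.02146458e-03,  2.09205818e-01]), 'wrist_force': array([-0.2164691 , -0.50324723, -0.59121893]), 'torque': array([-0.04439553, -0.03881823, -0.07522101]), 'finger_gap': 0.14662428180922757}
```

View pics/wrist_1.png

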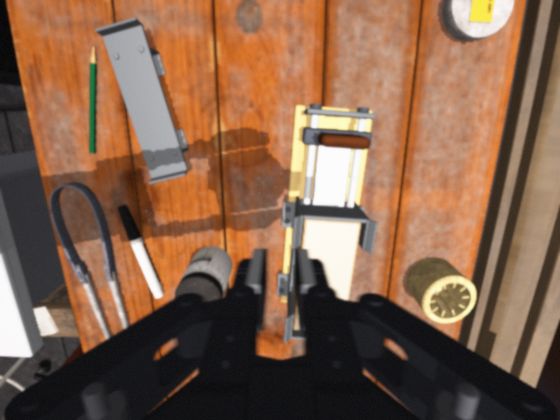

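```bash
python3 - <<'E'
from h import *
i=np.load("pics/wrist_1_info.npy",allow_pickle=True).item();im=cv2.imread("pics/wrist_1.png");d=np.load("pics/wrist_1.npy");P=depthpts(i,d)
hsv=cv2.cvtColor(im,cv2.COLOR_BGR2HSV)
m=((P[...,2]>22)&(P[...,2]<48)&(d>0)).astype(np.uint8); m[:,210:]=0;m[200:]=0
n,l,s,_=cv2.connectedComponentsWithStats(m)
for k in range(1,n):
    if s[k,4]>500:
        c=max(cv2.findContours((l==k).astype(np.uint8),0,1)[0],key=cv2.contourArea)
        q=plane(i,c[:,0],33)[:,:2].astype(np.float32); print(s[k],cv2.minAreaRect(q),np.median(P[l==k][:,2]))
        print(cv2.minAreaRect(c))
# seat flat only
m2=m&(P[...,2]<35).astype(np.uint8)
n,l,s,_=cv2.connectedComponentsWithStats(m2);k=1+np.argmax(s[1:,4]);q=P[l==k];print("seat",q.mean(0),np.median(q[:,2]))
qq=q[:,:2].astype(np.float32);print(cv2.minAreaRect(qq)); 
e,v=np.linalg.eigh(np.cov(qq.T));print(v[:,1],np.degrees(np.arctan2(v[1,1],v[0,1])))
# grip
m=((P[...,2]>84)&(P[...,2]<102)&(d>0)&(np.arange(560)[None]>300)&(np.arange(560)[None]<385)&(np.arange(420)[:,None]<180)).astype(np.uint8)
n,l,s,_=cv2.connectedComponentsWithStats(m)
for k in range(1,n):
    if s[k,4]>60:
        q=P[l==k];c=np.argwhere(l==k)[:,::-1]; print("grip",s[k],q.mean(0),cv2.minAreaRect(plane(i,c,94)[:,:2].astype(np.float32)))
m=((P[...,2]>73)&(P[...,2]<84)&(d>0)&(np.arange(560)[None]>305)&(np.arange(560)[None]<370)&(np.arange(420)[:,None]>195)).astype(np.uint8)
n,l,s,_=cv2.connectedComponentsWithStats(m);k=1+np.argmax(s[1:,4]);q=P[l==k];print("batt",s[k],q.mean(0),[P[r,(l==k)[r]][[0,-1]].round(1).tolist() for r in (225,240,255,270)])
# base rear edge / end plate
for u,v in [(315,106),(370,112),(335,170),(340,135)]: print(P[v,u].round(1))
E
python3 -c "
import cv2
a=cv2.imread('pics/wrist_1.png');cv2.imwrite('pics/w1c.png',cv2.resize(a[90:230,260:400],None,fx=4,fy=4,interpolation=2))"
```

```text
[  95   17   93  167 6606] ((396.59820556640625, 214.35731506347656), (50.59456253051758, 166.81971740722656), 13.460958480834961) 31.25067798715216
((144.36134338378906, 100.12821197509766), (167.6428985595703, 46.74311828613281), 70.4417495727539)
seat [396.56210635 218.49042534  31.16593307] 31.174562820394698
((396.9931945800781, 213.9281005859375), (45.91066360473633, 158.27894592285156), 12.989606857299805)
[-0.22886838  0.97345738] 103.23045742677682
grip [320 133  50  17 643] [600.87492845 181.54206309  93.69140515] ((601.0845336914062, 181.49847412109375), (12.257136344909668, 45.20161819458008), 86.4935073852539)
batt [ 306  219   60   82 3059] [601.60974892  64.89022799  79.45995953] [[[569.8, 94.4, 79.0], [629.8, 96.4, 83.9]], [[570.2, 77.8, 79.7], [628.2, 79.6, 83.4]], [[572.8, 60.7, 80.3], [623.7, 59.8, 78.1]], [[591.1, 41.7, 78.3], [622.6, 42.4, 79.5]]]
[578.4 212.7  46.5]
[634.  207.2  52.4]
[603.3 145.6  42.6]
[597.1 186.6  91.6]
```

View pics/w1c.png

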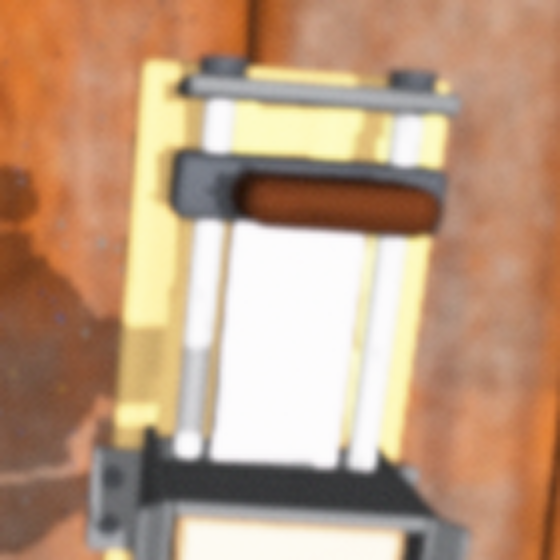

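Request:
{"fn": "servo_tool", "kwargs": {
  "deltas": [
    [[0,0,0,0,3.3,0,1],[9,16,15,0,0,0,1],[9,16,15,0,0,0,1],[9,16,15,0,0,0,1],[9,16,15,0,0,0,1],[9,16,15,0,0,0,1],[10,30,13,0,0,0,1],[0,35,0,0,0,0,1],[0,0,0,0,0,0,1]]
  ]
}}

```text
clock: 1.45
tcp_pos: [600.1, 212.1, 150.9]
tool_rot: [-90.3, 0.7, -3.4]
wrist_force: [-2.7, -0.8, -1.9]
finger_gap: 0.002
```

```bash
python3 - <<'E'
from h import *
s=read_state();print(s['joints'],s['tcp_pos'],s['tool_rot'],s['finger_gap'])
i,im,d=snap("wrist","2");snap("side","2")
a=cv2.imread("pics/side_2.png");cv2.imwrite("pics/side2c.png",cv2.resize(a[150:330,160:360],None,fx=3,fy=3,interpolation=2))
E
```

```text
[ 1.55633434e+01  2.91308388e+01  9.69692898e+01 -3.87408302e-02
  5.46962545e+01  1.89483926e+01] [600.06618962 212.14321874 150.89573421] [-90.28822365   0.74306622  -3.36430973] 0.0020973574780825785
```

View pics/wrist_2.png

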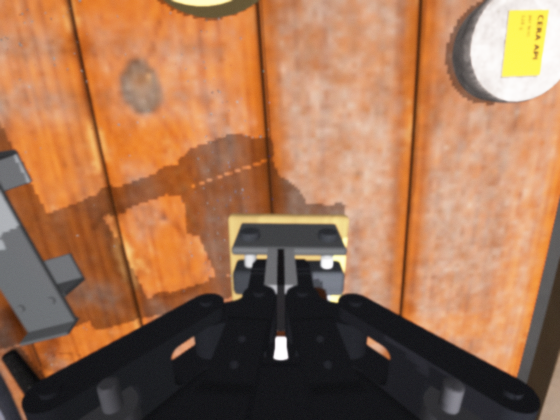

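View pics/side2c.png

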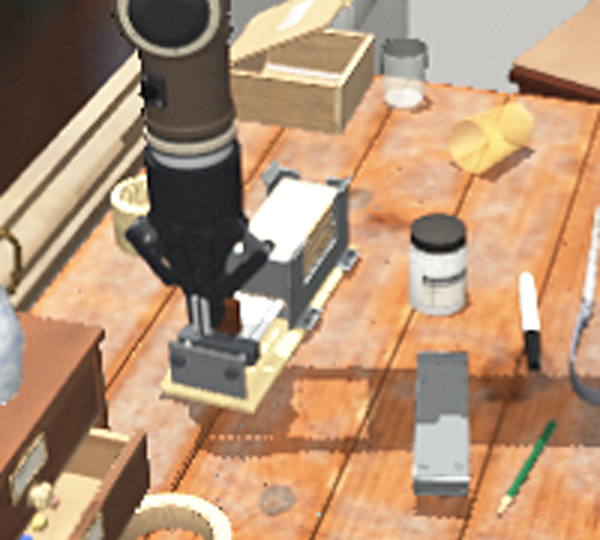

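Request:
{"fn": "servo_tool", "kwargs": {
  "deltas": [
    [[0,0,0,0,0,0,1],[0,0,-10,0,0,0,1],[0,0,-10,0,0,0,1],[0,0,-10,0,0,0,1],[0,0,-10,0,0,0,1],[0,0,-10,0,0,0,1]]
  ]
}}

```text
clock: 2.05
tcp_pos: [602.5, 166.7, 161.9]
tool_rot: [-89.5, -0.4, -3.5]
wrist_force: [1.4, 10.7, -0.2]
finger_gap: 0.001
```

```bash
python3 - <<'E'
from h import *
s=read_state();print(s)
E
```

```text
{'clock': 2.05, 'joints': array([11.33436881, 26.6964632 , 99.19754907,  0.43716561, 53.64886528,
       14.52955467]), 'qd': array([-10.63302667,  -3.65031356,   5.61376618,   0.274976  ,
        -2.01494796, -10.7135885 ]), 'effort': array([ -5.51131949, -43.06854129, -21.79239929,  -2.57810846,
         0.87689945,   0.12219592]), 'tcp_pos': array([602.46762533, 166.65965494, 161.92189185]), 'tool_rot': array([-89.54268647,  -0.3528774 ,  -3.45431253]), 'wrist_force': array([ 1.38750143, 10.67488883, -0.20752865]), 'torque': array([ 1.77702248, -0.11428721,  0.01577622]), 'finger_gap': 0.001148317288964913}
```

Request:
{"fn": "servo_tool", "kwargs": {
  "deltas": [
    [[0,10,0,0,0,0,1],[0,10,0,0,0,0,1],[0,0,-6,0,0,0,1],[0,0,-8,0,0,0,1]]
  ]
}}

```text
clock: 2.38
tcp_pos: [602.4, 153.1, 141.6]
tool_rot: [-89.6, -0.5, -3.4]
wrist_force: [4.0, 11.3, -3.0]
finger_gap: 0.004
```

```bash
python3 - <<'E'
from h import *
s=read_state();print(s['tcp_pos'],s['wrist_force'],s['torque'])
snap("side","3");snap("scene","3")
a=cv2.imread("pics/side_3.png");cv2.imwrite("pics/side3c.png",cv2.resize(a[180:330,180:360],None,fx=4,fy=4,interpolation=2))
E
```

```text
[602.36901172 153.05540348 141.55702735] [ 3.98998944 11.33625618 -3.04591128] [ 1.55961248 -0.46025209  0.03077409]
```

View pics/side3c.png

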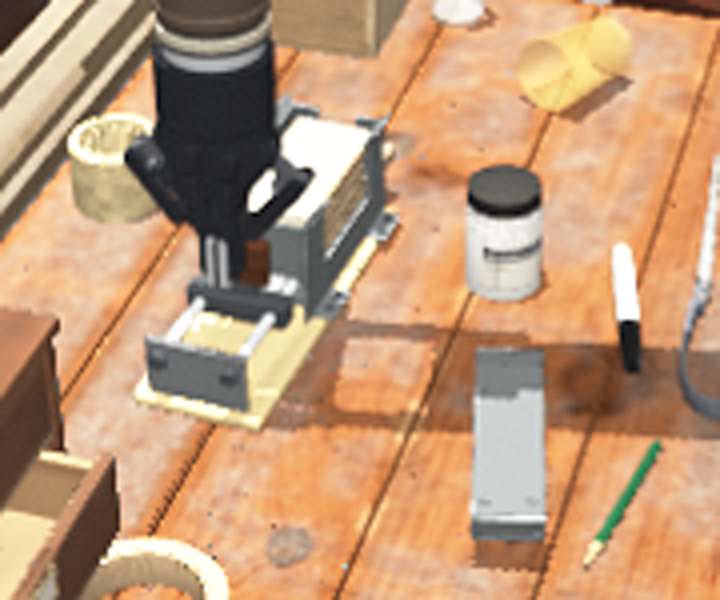

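Request:
{"fn": "servo_tool", "kwargs": {
  "deltas": [
    [[0,0,-8,0,0,0,1],[0,0,-5,0,0,0,1],[0,0,0,0,0,0,1]]
  ]
}}

```text
clock: 2.73
tcp_pos: [601.5, 139.1, 141.5]
tool_rot: [-89.6, -0.4, -3.5]
wrist_force: [3.3, 8.7, -1.8]
finger_gap: 0.003
```

Request:
{"fn": "servo_tool", "kwargs": {
  "deltas": [
    [[0,0,-4,0,0,0,1],[0,0,0,0,0,0,1]]
  ]
}}

```text
clock: 2.9
tcp_pos: [601.5, 138.4, 141.7]
tool_rot: [-89.3, -0.5, -3.6]
wrist_force: [3.7, 18.6, -3.6]
finger_gap: 0.001
```

Request:
{"fn": "servo_tool", "kwargs": {
  "deltas": [
    [[0,0,30,0,0,0,1],[0,0,35,0,0,0,1],[0,0,25,0,0,0,1],[0,-40,0,0,0,0,-1],[0,-40,0,0,0,0,-1],[0,-10,-40,0,0,0,-1],[0,0,-41,0,0,0,-1],[0,0,-41,0,0,0,-1],[0,0,-41,0,0,0,-1],[0,0,-41,0,0,0,-1]]
  ]
}}

```text
clock: 3.73
tcp_pos: [592.2, 17.1, 231.1]
tool_rot: [-90.0, -0.2, -3.3]
wrist_force: [0.4, 0.3, 0.6]
finger_gap: 0.977
```

Request:
{"fn": "servo_tool", "kwargs": {
  "deltas": [
    [[0,0,-30,0,0,0,-1],[0,0,0,0,0,0,-1]]
  ]
}}

```text
clock: 3.9
tcp_pos: [590.4, -16.8, 230.9]
tool_rot: [-90.2, -0.2, -3.6]
wrist_force: [0.2, 0.1, 0.5]
finger_gap: 1.0
```

```bash
python3 - <<'E'
from h import *
s=read_state();print(s['joints'],s['tcp_pos'],s['tool_rot'],s['finger_gap'])
i,im,d=snap("wrist","4");snap("side","4");snap("scene","4")
a=cv2.imread("pics/side_4.png");cv2.imwrite("pics/side4c.png",cv2.resize(a[150:330,180:360],None,fx=3,fy=3,interpolation=2))
E
```

```text
[ -5.77198597  18.33175991 101.83663771  -0.21704415  59.65513627
  -2.03007391] [590.39081531 -16.76045375 230.92015334] [-90.19377375  -0.16952871  -3.63226226] 0.99992770612621
```

View pics/wrist_4.png

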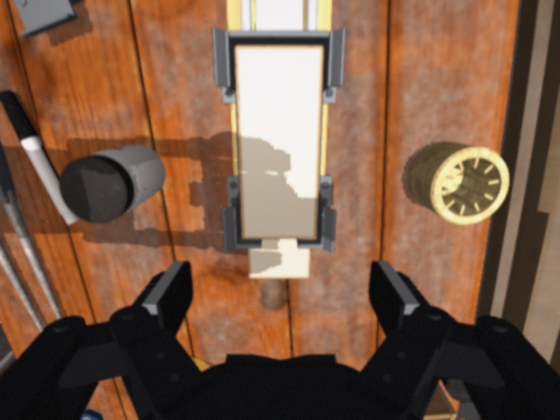

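View pics/side4c.png

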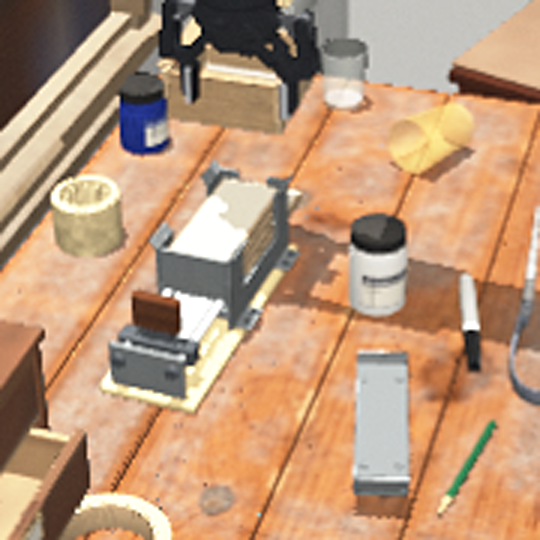

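View pics/scene_4.png

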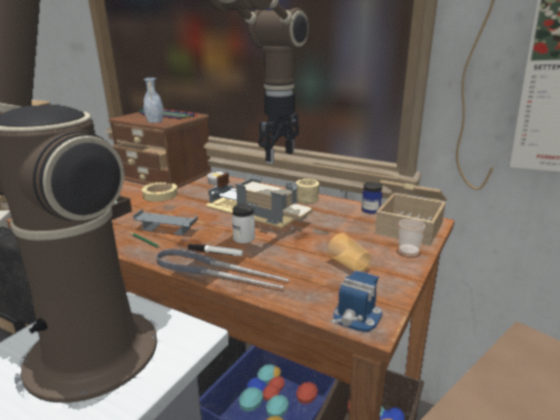

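```bash
python3 - <<'E'
from h import *
i=np.load("pics/wrist_4_info.npy",allow_pickle=True).item();im=cv2.imread("pics/wrist_4.png");d=np.load("pics/wrist_4.npy");P=depthpts(i,d)
m=((P[...,2]>36)&(P[...,2]<50)&(d>0)).astype(np.uint8); m[:248]=0;m[300:]=0;m[:,:235]=0;m[:,325:]=0
n,l,s,_=cv2.connectedComponentsWithStats(m);k=1+np.argmax(s[1:,4]);q=P[l==k];print(s[k],np.median(q[:,2]))
c=np.argwhere(l==k)[:,::-1];w=plane(i,c,42)[:,:2].astype(np.float32);print(cv2.minAreaRect(w),w.min(0),w.max(0))
for r in (255,262,270,276):
    x=np.flatnonzero((l==k)[r]);print(r,x[[0,-1]],plane(i,[[x[0],r],[x[-1],r]],42).round(1).tolist())
m=((P[...,2]>72)&(P[...,2]<86)&(d>0)).astype(np.uint8);m[260:]=0;m[:,:220]=0;m[:,340:]=0
n,l,s,_=cv2.connectedComponentsWithStats(m);k=1+np.argmax(s[1:,4]);
for r in (70,120,170,210):
    x=np.flatnonzero((l==k)[r]);print(r,x[[0,-1]],plane(i,[[x[0],r],[x[-1],r]],78).round(1).tolist())
# colour edges
h=cv2.cvtColor(im,cv2.COLOR_BGR2HSV); print(h[262,240:318:3].tolist())
E
```

```text
[ 247  248   64   31 1896] 43.517890794975756
((585.6475830078125, -79.70354461669922), (31.82923698425293, 59.93954086303711), 86.2754135131836) [554.9316 -97.4731] [615.5626   -62.744713]
255 [248 310] [[557.1, -69.2, 42.0], [615.4, -72.9, 42.0]]
262 [248 310] [[556.4, -76.5, 42.0], [615.2, -80.3, 42.0]]
270 [248 310] [[555.6, -85.0, 42.0], [614.9, -88.8, 42.0]]
276 [248 310] [[554.9, -91.5, 42.0], [614.7, -95.3, 42.0]]
70 [230 326] [[563.0, 87.1, 78.0], [628.2, 83.0, 78.0]]
120 [237 320] [[564.4, 53.9, 78.0], [623.2, 50.2, 78.0]]
170 [239 319] [[562.2, 18.1, 78.0], [621.6, 14.3, 78.0]]
210 [236 321] [[556.7, -12.8, 78.0], [622.3, -17.0, 78.0]]
[[10, 160, 148], [10, 161, 146], [10, 157, 143], [15, 99, 147], [16, 50, 180], [17, 48, 180], [16, 47, 178], [15, 47, 180], [17, 49, 178], [16, 48, 179], [17, 47, 178], [16, 50, 179], [17, 47, 179], [19, 48, 181], [20, 32, 239], [19, 23, 246], [19, 23, 246], [19, 23, 245], [19, 22, 245], [20, 24, 245], [19, 23, 245], [19, 23, 245], [19, 25, 245], [16, 94, 212], [11, 111, 170], [11, 115, 164]]
```

Request:
{"fn": "servo_tool", "kwargs": {
  "deltas": [
    [[0,27,-24,0,0,0,-1],[0,27,-24,0,0,0,-1],[0,27,-23,0,0,0,-1],[0,0,0,6.7,0,0,-1],[0,0,0,6.7,0,0,-1],[0,0,0,6.6,0,0,-1],[0,0,0,0,0,0,-1],[0,0,0,0,0,0,-1]]
  ]
}}

```text
clock: 4.72
tcp_pos: [586.6, -81.1, 147.7]
tool_rot: [-70.1, 0.0, -3.3]
wrist_force: [-0.0, 1.0, -0.5]
finger_gap: 1.001
```

```bash
python3 - <<'E'
from h import *
s=read_state();print(s['joints'],s['tcp_pos'],s['tool_rot'],s['finger_gap'])
R=Rot.from_euler('xyz',s['tool_rot'],degrees=True).as_matrix();print(R.round(3))
tgt=np.array([586.3,-87.5,89]);print("tool delta",R.T@(tgt-s['tcp_pos']))
i,im,d=snap("wrist","5")
E
```

```text
[-19.87596544  27.36293711 102.34791748  22.51544722  58.26748887
 -29.8155287 ] [586.63869724 -81.0823173  147.72136077] [-7.01271180e+01  4.09970603e-02 -3.34312187e+00] 1.0010794897012576
[[ 0.998  0.019  0.055]
 [-0.058  0.339  0.939]
 [-0.001 -0.94   0.34 ]]
tool delta [  0.07814586  53.03982066 -26.00520899]
```

View pics/wrist_5.png

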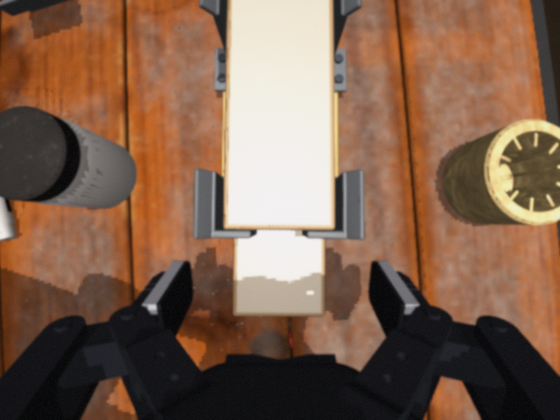

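Request:
{"fn": "servo_tool", "kwargs": {
  "deltas": [
    [[0,27,-13,0,0,0,-1],[0,26,-13,0,0,0,-1],[0,0,0,0,0,0,-1],[0,0,0,0,0,0,0.2],[0,0,0,0,0,0,0.6],[0,0,0,0,0,0,1],[0,0,0,0,0,0,1],[0,0,0,0,0,0,1]]
  ],
  "squeeze": 60
}}

```text
clock: 5.43
tcp_pos: [587.1, -86.7, 91.3]
tool_rot: [-70.0, -0.1, -3.2]
wrist_force: [-1.7, 1.1, 5.1]
finger_gap: 0.686
```

```bash
python3 - <<'E'
from h import *
s=read_state();print(s['tcp_pos'],s['tool_rot'],s['finger_gap'],s['wrist_force'],s['torque'])
i,im,d=snap("wrist","6")
E
```

```text
[587.10170641 -86.74701037  91.25885154] [-69.98303952  -0.11766214  -3.22605861] 0.6860856538220285 [-1.68328216  1.08895213  5.0869455 ] [0.36462444 0.28933055 0.36550604]
```

View pics/wrist_6.png

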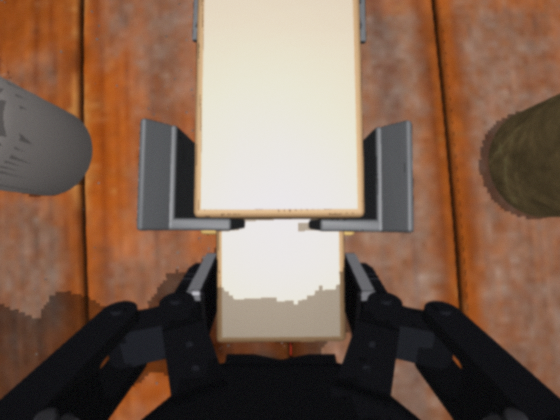

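Request:
{"fn": "servo_tool", "kwargs": {
  "deltas": [
    [[0,-3.4,-9.4,0,0,0,1],[0,-5.1,-14.1,0,0,0,1],[0,-5.1,-14.1,0,0,0,1],[0,0,0,0,0,0,1]]
  ]
}}

```text
clock: 5.82
tcp_pos: [584.6, -125.9, 91.0]
tool_rot: [-69.7, 0.0, -3.4]
wrist_force: [-1.4, 6.1, 8.8]
finger_gap: 0.684
```

```bash
python3 - <<'E'
from h import *
s=read_state();print(s['tcp_pos'],s['tool_rot'],s['finger_gap'],s['wrist_force'],s['torque'])
i,im,d=snap("wrist","7")
E
```

```text
[ 584.5817769  -125.92715526   90.97698307] [-6.96676893e+01  2.19663915e-03 -3.39400172e+00] 0.6841584913895314 [-1.41147368  6.11894253  8.76913921] [1.12177533 0.07082168 0.20062585]
```

View pics/wrist_7.png

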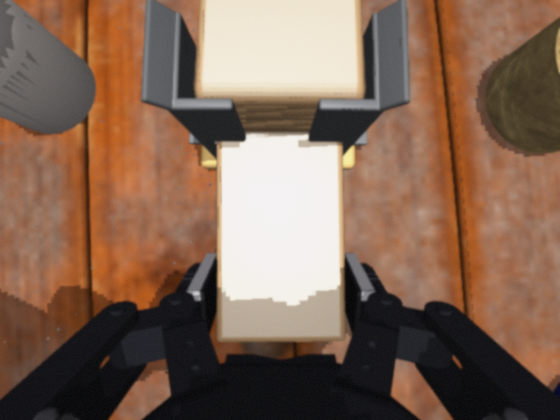

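Request:
{"fn": "servo_tool", "kwargs": {
  "deltas": [
    [[0,-5.1,-14.1,0,0,0,1],[0,-5.1,-14.1,0,0,0,1],[0,-5.1,-14.1,0,0,0,1],[0,-5.1,-14.1,0,0,0,1],[0,-5.1,-14.1,0,0,0,1],[0,-1.7,-4.7,0,0,0,1],[0,0,0,0,0,0,1]]
  ]
}}

```text
clock: 6.45
tcp_pos: [579.7, -210.2, 89.2]
tool_rot: [-70.2, -0.1, -3.4]
wrist_force: [-0.2, -2.7, 4.2]
finger_gap: 0.687
```

```bash
python3 - <<'E'
from h import *
s=read_state();print(s['tcp_pos'],s['tool_rot'],s['finger_gap'],s['wrist_force'],s['torque'])
i,im,d=snap("wrist","8");snap("side","8");snap("scene","8")
a=cv2.imread("pics/side_8.png");b=cv2.imread("pics/scene_8.png")
cv2.imwrite("pics/s8c.png",np.hstack([cv2.resize(a[140:290,190:340],(400,400),interpolation=2),cv2.resize(b[150:270,220:340],(400,400),interpolation=2)]))
E
```

```text
[ 579.659219   -210.16208602   89.15702936] [-70.18446179  -0.11060225  -3.42200942] 0.6868544135590239 [-0.16517927 -2.66172658  4.18701359] [0.03268169 0.06917691 0.08190313]
```

View pics/wrist_8.png

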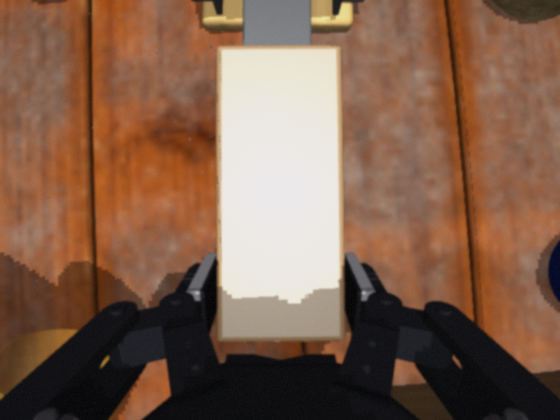

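View pics/s8c.png

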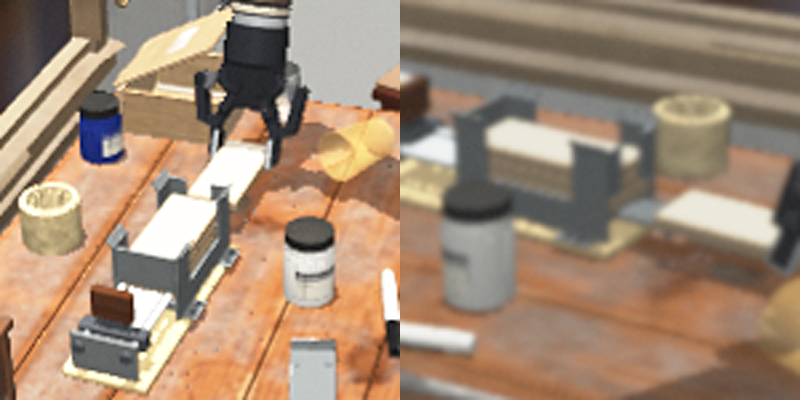

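```bash
python3 - <<'E'
from h import *
i=np.load("pics/wrist_8_info.npy",allow_pickle=True).item();d=np.load("pics/wrist_8.npy");P=depthpts(i,d);s=read_state()
q=P[60:280:4,225:338:4].reshape(-1,3);c=q.mean(0);u,sv,v=np.linalg.svd(q-c);print("normal",v[2],"resid",sv[2]/np.sqrt(len(q)))
R=Rot.from_euler('xyz',s['tool_rot'],degrees=True).as_matrix()
cor=[[218,47],[340,47],[344,339],[217,339]]
n=v[2]; C,r=rays(i,cor); t=((c-C)@n)/(r@n); W=C+r*t[:,None];print(W.round(1)); print(np.linalg.norm(np.roll(W,-1,0)-W,axis=1)); ctr=W.mean(0);print("ctr top",ctr)
ax=(W[0]+W[1]-W[2]-W[3]);ax/=np.linalg.norm(ax);print("axis",ax,"yaw",np.degrees(np.arctan2(-ax[0],ax[1])))
print("tool: ctr",R.T@(ctr-s['tcp_pos']),"axis",R.T@ax,"n",R.T@n)
E
```

```text
normal [-2.26817597e-04 -2.68205571e-03  9.99996378e-01] resid 9.261046238036291
[[ 557.7  -80.7   43.1]
 [ 615.4  -84.    43.1]
 [ 607.9 -219.5   42.7]
 [ 550.6 -216.    42.7]]
[ 57.75838136 135.66888941  57.45963214 135.53589414]
ctr top [ 582.90762653 -150.05028402   42.92349255]
axis [0.05401149 0.99853669 0.00269039] yaw -3.0961483214174415
tool: ctr [-0.52637161 63.61121039 39.57202453] axis [-0.00450899  0.33661883  0.9416302 ] n [ 0.00214315 -0.94163435  0.33663058]
```

Request:
{"fn": "servo_tool", "kwargs": {
  "deltas": [
    [[0,-31,11.3,0,0,0,1],[0,-31,11.3,0,0,0,1],[0,-31,11.3,0,0,0,1],[0,0,0,0,-5.17,1.87,1],[0,0,0,0,-5.17,1.87,1],[0,0,0,0,-5.17,1.87,1],[-4,6,17,0,0,0,1],[-7,12,33,0,0,0,1],[-7,12,33,0,0,0,1],[-7,12,33,0,0,0,1]]
  ]
}}

```text
clock: 7.43
tcp_pos: [525.2, -90.9, 186.4]
tool_rot: [-70.0, 0.1, 13.2]
wrist_force: [0.7, 2.0, -1.5]
finger_gap: 0.68
```

Request:
{"fn": "servo_tool", "kwargs": {
  "deltas": [
    [[-7,12,33,0,0,0,1],[-7,12,33,0,0,0,1],[-7,12,33,0,0,0,1],[-7,12,33,0,0,0,1],[-7,12,33,0,0,0,1],[-7,11,33,0,0,0,1],[-4,5,17,0,0,0,1],[0,0,0,0,0,0,1]]
  ]
}}

```text
clock: 8.1
tcp_pos: [425.8, 121.9, 188.7]
tool_rot: [-69.9, 0.2, 13.5]
wrist_force: [-0.5, 0.2, -1.2]
finger_gap: 0.685
```

```bash
python3 - <<'E'
from h import *
s=read_state();print(s['joints'],s['tcp_pos'],s['tool_rot'],s['finger_gap'],s['wrist_force'],s['torque'])
i,im,d=snap("wrist","9");snap("side","9")
a=cv2.imread("pics/side_9.png");cv2.imwrite("pics/s9c.png",cv2.resize(a[130:330,190:390],(600,600),interpolation=2))
E
```

```text
[ -0.37969278   8.58808692 122.29983635  23.42703561  56.64825298
 -28.15892723] [425.77269619 121.94694099 188.74296565] [-69.93672813   0.22871835  13.52508353] 0.6854342319996102 [-0.53240068  0.17329505 -1.19088562] [-0.29995606 -0.02924639  0.01026119]
```

View pics/wrist_9.png

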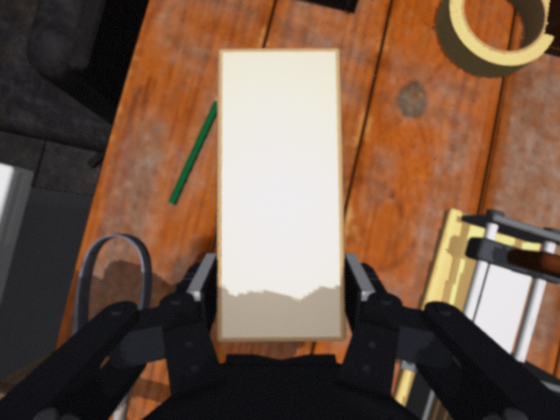

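View pics/s9c.png

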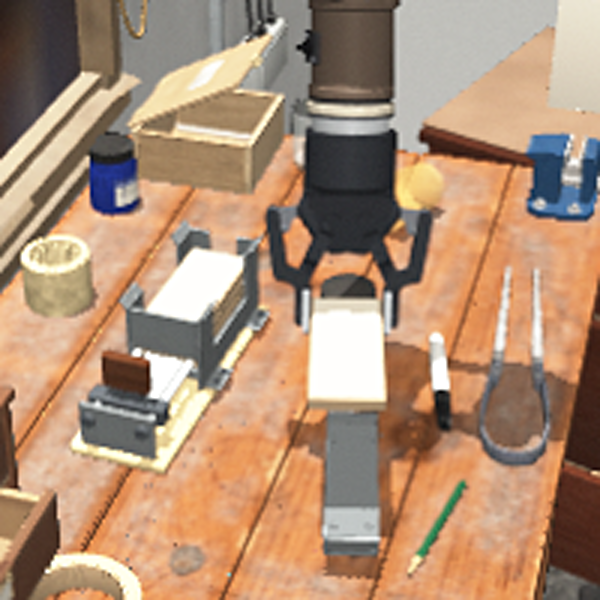

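```bash
python3 - <<'E'
from h import *
for n in ("side_4","scene_4"):
    i=np.load(f"pics/{n}_info.npy",allow_pickle=True).item();d=np.load(f"pics/{n}.npy");P=depthpts(i,d)
    m=((abs(P[...,2]-30)<5)&(abs(P[...,0]-397)<60)&(abs(P[...,1]-214)<100)&(d>0)).astype(np.uint8)
    k=np.ones((3,3),np.uint8);m=cv2.morphologyEx(m,cv2.MORPH_OPEN,k)
    nn,l,s,_=cv2.connectedComponentsWithStats(m);k=1+np.argmax(s[1:,4]);q=P[l==k];print(n,s[k],np.median(q[:,2]),cv2.minAreaRect(q[:,:2].astype(np.float32)))
s=read_state();R=Rot.from_euler('xyz',s['tool_rot'],degrees=True).as_matrix()
o=np.array([-0.5,63.6,39.6])
print("batt ctr now",s['tcp_pos']+R@o)
Rt=Rot.from_euler('xyz',[-70,0,13.2],degrees=True).as_matrix()
for z in (60,42): t=np.array([397,214,z])-Rt@o;print(z,t,"delta",R.T@(t-s['tcp_pos']))
E
```

```text
side_4 [298 270  19  39 698] 30.3032366189791 ((396.8906555175781, 208.25425720214844), (43.90908432006836, 149.86782836914062), 12.974593162536621)
scene_4 [133 213  58  14 494] 29.888491561022136 ((396.3964538574219, 215.9954833984375), (49.62392807006836, 163.1995391845703), 12.663529396057129)
batt ctr now [414.67020666 176.80159228 143.04186587]
60 [410.95134069 156.70776827 106.22045301] delta [-8.7538002  91.85168481  9.48147978]
42 [410.95134069 156.70776827  88.22045301] delta [ -8.74823511 108.77440648   3.34784623]
```

```bash
python3 - <<'E'
import cv2,numpy as np
a=cv2.imread("pics/side_4.png")[255:325,285:335];b=cv2.imread("pics/scene_4.png")[195:240,125:205];c=cv2.imread("pics/wrist_1.png")[10:190,85:200]
cv2.imwrite("pics/st_a.png",cv2.resize(a,None,fx=8,fy=8,interpolation=2))
cv2.imwrite("pics/st_b.png",cv2.resize(b,None,fx=8,fy=8,interpolation=2))
cv2.imwrite("pics/st_c.png",cv2.resize(c,None,fx=3.3,fy=3.3,interpolation=2))
E
```

```text
(no output)
```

View pics/st_a.png

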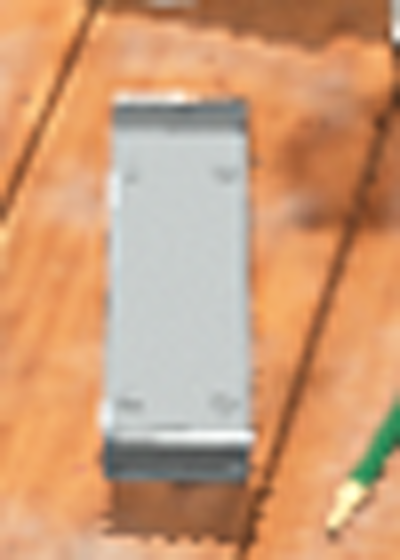

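View pics/st_b.png

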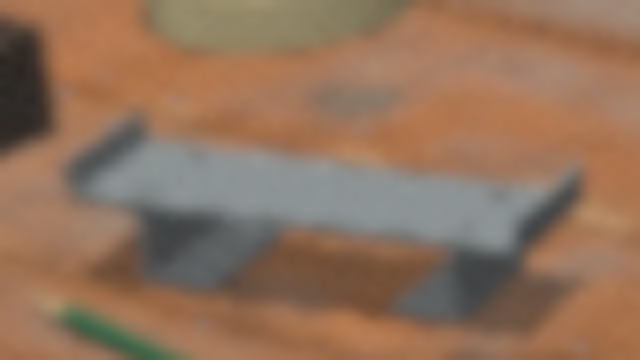

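View pics/st_c.png

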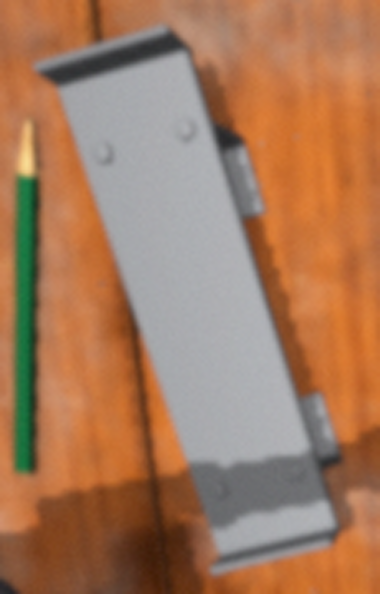

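```bash
python3 - <<'E'
from h import *
def go(n,pts,z,off,f):
    i=np.load(f"pics/{n}_info.npy",allow_pickle=True).item()
    uv=np.array(pts)/f+off-0.5+0.5/f
    W=plane(i,uv,z);print(n,z,W.round(1).tolist(),W.mean(0).round(1))
go("side_4",[(130,175),(225,173),(128,405),(225,405)],30,[285,255],8)
go("side_4",[(115,98),(243,100),(103,435),(250,437)],40,[285,255],8)
go("wrist_1",[(103,153),(185,128),(220,490),(298,470)],30,[85,10],3.3)
go("wrist_1",[(36,67),(165,28),(212,572),(335,540)],40,[85,10],3.3)
go("scene_4",[(68,165),(140,120),(508,238),(578,172)],40,[125,195],8)
E
```

```text
side_4 30 [[423.5, 167.4, 30.0], [394.7, 158.2, 30.0], [397.2, 272.6, 30.0], [369.6, 264.8, 30.0]] [396.2 215.7  30. ]
side_4 40 [[434.9, 142.7, 40.0], [395.1, 132.4, 40.0], [398.4, 297.9, 40.0], [357.3, 287.2, 40.0]] [396.4 215.   40. ]
wrist_1 30 [[370.3, 263.5, 30.0], [397.6, 270.4, 30.0], [396.1, 156.3, 30.0], [423.9, 163.2, 30.0]] [397.  213.3  30. ]
wrist_1 40 [[357.8, 286.2, 40.0], [398.8, 296.1, 40.0], [394.2, 129.7, 40.0], [437.7, 140.8, 40.0]] [397.1 213.2  40. ]
scene_4 40 [[357.9, 285.2, 40.0], [394.8, 292.0, 40.0], [383.0, 126.2, 40.0], [431.1, 138.9, 40.0]] [391.7 210.6  40. ]
```

Request:
{"fn": "servo_tool", "kwargs": {
  "deltas": [
    [[-3,31,3,0,0,0,1],[-3,31,3,0,0,0,1],[-3,30,3,0,0,0,1],[0,0,0,0,0,0,1],[0,0,0,0,0,0,1]]
  ]
}}

```text
clock: 8.62
tcp_pos: [411.0, 155.2, 105.3]
tool_rot: [-70.0, 0.2, 13.2]
wrist_force: [0.0, -0.7, -1.4]
finger_gap: 0.688
```

```bash
python3 - <<'E'
from h import *
s=read_state();R=Rot.from_euler('xyz',s['tool_rot'],degrees=True).as_matrix()
o=np.array([-0.5,63.6,39.6]);print(s['joints'],s['tcp_pos'],s['tool_rot'],s['wrist_force'])
print("batt ctr now",s['tcp_pos']+R@o, R.T@(np.array([396.8,214.2,42])-s['tcp_pos']-R@o))
snap("side","10");snap("scene","10")
a=cv2.imread("pics/side_10.png");b=cv2.imread("pics/scene_10.png")
cv2.imwrite("pics/s10c.png",np.hstack([cv2.resize(a[240:330,270:360],(400,400),interpolation=2),cv2.resize(b[180:250,120:190],(400,400),interpolation=2)]))
E
```

```text
[  4.02447489  17.23630278 125.1554868   28.54648042  44.84989335
 -30.85336024] [410.96653383 155.19412041 105.28796248] [-70.00256598   0.21839938  13.21115808] [ 0.02790513 -0.70392486 -1.4212883 ]
batt ctr now [396.83298345 212.44135262  59.0671105 ] [ 0.43486494 16.6247378  -4.22009181]
```

View pics/s10c.png

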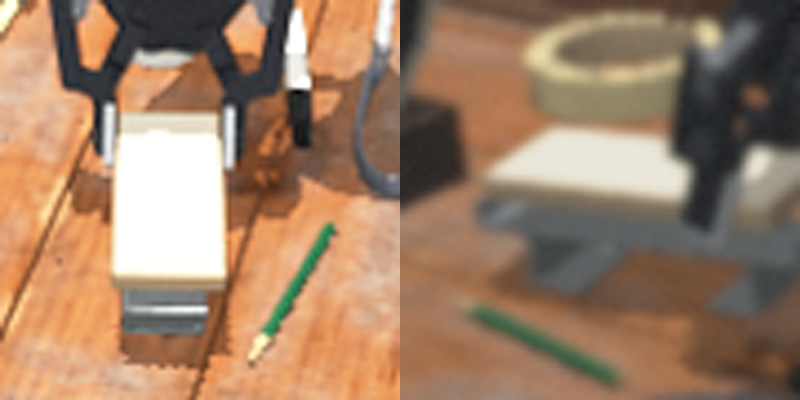

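Request:
{"fn": "servo_tool", "kwargs": {
  "deltas": [
    [[0,6,-1,0,0,0,1],[0,6,-1.6,0,0,0,1],[0,3,-1,0,0,0,1],[0,0,0,0,0,0,1]]
  ]
}}

```text
clock: 9.05
tcp_pos: [412.2, 157.3, 91.4]
tool_rot: [-70.0, -0.1, 13.1]
wrist_force: [1.3, -0.0, -1.7]
finger_gap: 0.691
```

```bash
python3 - <<'E'
from h import *
s=read_state();R=Rot.from_euler('xyz',s['tool_rot'],degrees=True).as_matrix()
o=np.array([-0.5,63.6,39.6]);print(s['tcp_pos'],s['tool_rot'],s['wrist_force'],s['torque'])
print("batt ctr now",s['tcp_pos']+R@o)
snap("side","11")
a=cv2.imread("pics/side_11.png")
cv2.imwrite("pics/s11c.png",cv2.resize(a[240:330,270:360],(600,600),interpolation=2))
E
```

```text
[412.2078961  157.25171993  91.40944964] [-7.00128362e+01 -6.61889346e-02  1.31492696e+01] [ 1.32597909 -0.04503787 -1.66317533] [-0.29119524 -0.13750192  0.02455256]
batt ctr now [398.3616539  214.5583472   45.17524101]
```

View pics/s11c.png

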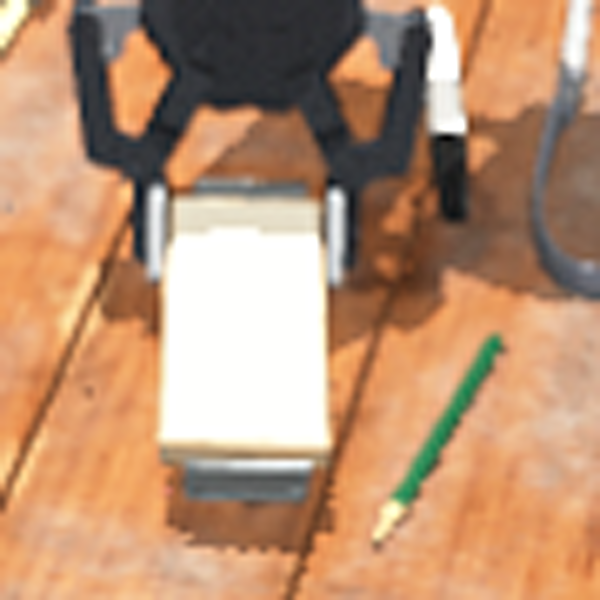

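Request:
{"fn": "servo_tool", "kwargs": {
  "deltas": [
    [[-1.3,2,-0.7,0,0,0,1],[0,2,-0.7,0,0,0,1],[0,0,0,0,0,0,1]]
  ]
}}

```text
clock: 9.35
tcp_pos: [412.2, 157.3, 91.1]
tool_rot: [-69.8, -0.1, 13.3]
wrist_force: [-7.6, -10.8, 32.3]
finger_gap: 0.684
```

Request:
{"fn": "servo_tool", "kwargs": {
  "deltas": [
    [[0,-2,0.7,0,0,0,1],[0,-1,0.3,0,0,0,1],[0,0,0,0,0,0,1]]
  ]
}}

```text
clock: 9.6
tcp_pos: [411.3, 157.1, 91.2]
tool_rot: [-70.0, -0.1, 13.2]
wrist_force: [-0.1, -4.6, 8.8]
finger_gap: 0.682
```

```bash
python3 - <<'E'
from h import *
s=read_state();R=Rot.from_euler('xyz',s['tool_rot'],degrees=True).as_matrix()
o=np.array([-0.5,63.6,39.6]);print(s['tcp_pos'],s['tool_rot'],s['wrist_force'],s['torque'])
print("batt ctr now",s['tcp_pos']+R@o)
i,im,d=snap("side","12");j,b,_=snap("scene","12");snap("wrist","12")
P=depthpts(i,d);m=(abs(P[...,0]-397)<60)&(abs(P[...,1]-214)<90)&(P[...,2]>37)&(P[...,2]<55)
q=P[m];A=np.c_[q[:,:2]-[397,214],np.ones(len(q))]
q=q[np.abs(q[:,2]-np.median(q[:,2]))<4];A=np.c_[q[:,:2]-[397,214],np.ones(len(q))];print(len(q),np.linalg.lstsq(A,q[:,2],rcond=None)[0],np.median(q[:,2]))
cv2.imwrite("pics/s12c.png",np.hstack([cv2.resize(im[250:330,275:355],(400,400),interpolation=2),cv2.resize(b[180:250,120:210],(514,400),interpolation=2)[:,:400]]))
E
```

```text
[411.25170428 157.10249977  91.20989191] [-70.01397109  -0.1263287   13.18418638] [-0.09134974 -4.56185492  8.81431602] [-0.38011971  0.25739469  0.0013932 ]
batt ctr now [397.41800283 214.41085595  44.97407228]
961 [-1.99411529e-03  7.38563860e-03  4.20325921e+01] 42.12603488525724
```

View pics/s12c.png

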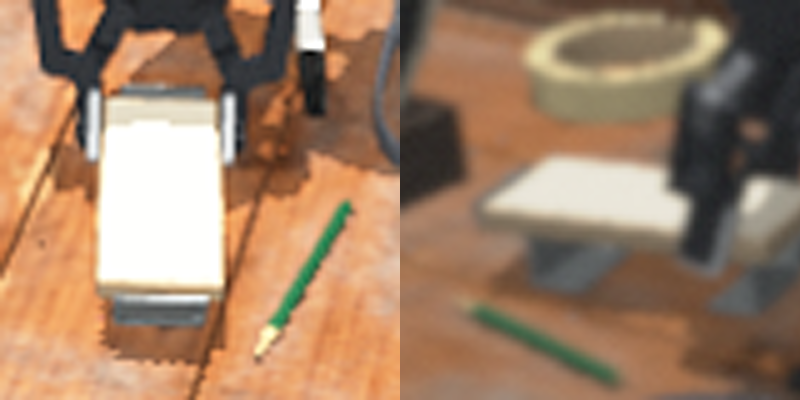

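View pics/wrist_12.png

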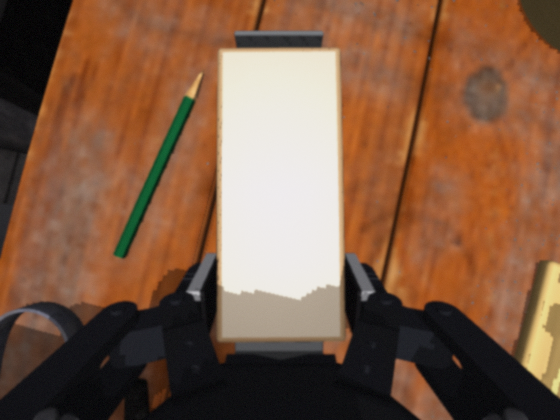

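Request:
{"fn": "servo_tool", "kwargs": {
  "deltas": [
    [[0,0,0,0,0,0,0],[0,0,0,0,0,0,-1],[0,0,0,0,0,0,-1],[0,0,0,0,0,0,-1],[0,-20,0,0,0,0,-1],[0,-40,0,0,0,0,-1],[0,-41,0,0,0,0,-1],[0,0,0,0,0,0,-1]]
  ]
}}

```text
clock: 10.42
tcp_pos: [423.4, 122.6, 191.3]
tool_rot: [-70.2, -0.8, 13.1]
wrist_force: [1.0, 1.1, 0.0]
finger_gap: 1.003
```

```bash
python3 - <<'E'
from h import *
s=read_state();print(s['joints'],s['tcp_pos'],s['tool_rot'],s['wrist_force'])
i,im,d=snap("side","13");snap("wrist","13")
P=depthpts(i,d);m=(abs(P[...,0]-397)<60)&(abs(P[...,1]-214)<90)&(P[...,2]>38)&(P[...,2]<47)
q=P[m];A=np.c_[q[:,:2]-[397,214],np.ones(len(q))];print(len(q),np.linalg.lstsq(A,q[:,2],rcond=None)[0],np.median(q[:,2]))
nn,l,st,_=cv2.connectedComponentsWithStats(m.astype(np.uint8));k=1+np.argmax(st[1:,4]);c=np.argwhere(l==k)[:,::-1]
print(cv2.minAreaRect(plane(i,c,42)[:,:2].astype(np.float32)))
E
```

```text
[ -0.31998199   7.5547553  123.07984745  23.72561926  55.81004056
 -28.11664684] [423.42423383 122.57861214 191.29747964] [-70.17076128  -0.75123699  13.09721877] [0.99899747 1.08189016 0.01190759]
955 [-5.89251593e-03  1.08645571e-02  4.19904595e+01] 42.13311327455074
((394.3156433105469, 218.76101684570312), (59.855308532714844, 162.31832885742188), 14.849603652954102)
```

View pics/wrist_13.png

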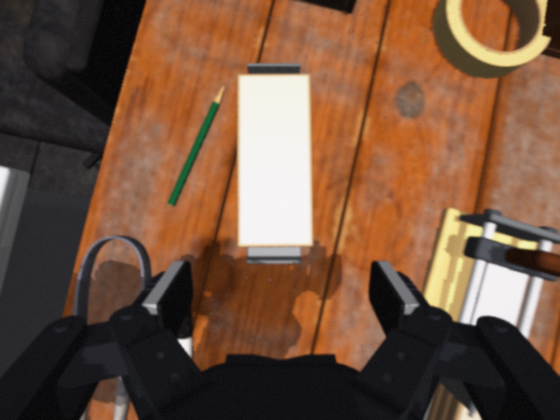

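View pics/side_13.png

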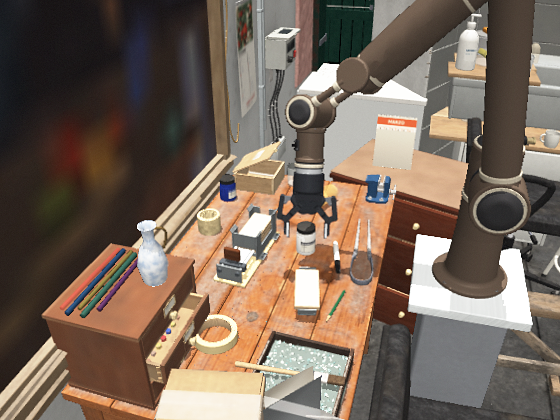

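```bash
cat > kin.py <<'E'
import numpy as np
from scipy.spatial.transform import Rotation as Rot
from scipy.optimize import least_squares
def fk(q,p,full=False):
    q=np.asarray(q);H,d,L1,a,L2,T,x0,dw=p
    r=lambda ax,a: Rot.from_euler(ax,a,degrees=True)
    R=r('z',q[0]); P=np.array([0,0,H]); pts=[P]
    P=P+R.apply([x0,d,0])
    R=R*r('y',q[1]);P=P+R.apply([0,0,L1]);pts.append(P)
    R=R*r('y',q[2]);P=P+R.apply([a,0,L2]);pts.append(P)
    R=R*r('z',q[3])*r('y',q[4]);P=P+R.apply([dw,0,T])
    R=R*r('z',-q[5]*S6+O6)
    # tool frame: tool y along local z
    return (P,R,pts) if full else (P,R)
S6=-1;O6=0
data=[([-3.994,17.653,93.61,0,68.738,-3.994],[625.006,-.028,303.872],[-90,0,0]),
([15.5563,29.1308,96.9693,-.0387,54.6963,18.9484],[600.066,212.143,150.896],[-90.288,.743,-3.364]),
([11.3344,26.6965,99.1975,.4372,53.6489,14.5296],[602.468,166.66,161.922],[-89.543,-.353,-3.454]),
([-5.772,18.3318,101.8366,-.217,59.655,-2.030],[590.391,-16.76,230.92],[-90.194,-.17,-3.632]),
([-19.876,27.363,102.348,22.515,58.267,-29.8155],[586.639,-81.082,147.721],[-70.127,.041,-3.343]),
([-.3797,8.588,122.2998,23.427,56.648,-28.159],[425.773,121.947,188.743],[-69.937,.229,13.525]),
([4.0245,17.2363,125.1555,28.5465,44.8499,-30.8534],[410.967,155.194,105.288],[-70.003,.218,13.211]),
([-.32,7.5548,123.0798,23.7256,55.81,-28.1166],[423.424,122.579,191.297],[-70.171,-.751,13.097])]
E
python3 - <<'E'
import kin; from kin import *
# orientation test: find const offset Rc: Rtool = Rmodel*Rc
for s6 in (1,-1):
    kin.S6=s6
    Rc=[(fk(q,[0]*8)[1].inv()*Rot.from_euler('xyz',r,degrees=True)) for q,_,r in data]
    m=Rot.concatenate(Rc).mean();print(s6,m.as_matrix().round(3).tolist(),[round(np.degrees((m.inv()*x).magnitude()),2) for x in Rc])
f=lambda p:np.concatenate([fk(q,p)[0]-t for q,t,_ in data])
s=least_squares(f,[300,40,400,0,400,250,0,0]);print(s.x.round(1),np.abs(s.fun).max(),s.fun.round(1))
E
```

```text
1 [[-0.916, -0.0, 0.401], [0.401, -0.0, 0.916], [-0.0, 1.0, 0.0]] [np.float64(15.68), np.float64(61.56), np.float64(52.73), np.float64(19.61), np.float64(35.96), np.float64(32.65), np.float64(38.04), np.float64(32.56)]
-1 [[-1.0, -0.0, 0.0], [0.0, -0.0, 1.0], [-0.0, 1.0, 0.0]] [np.float64(0.0), np.float64(0.01), np.float64(0.0), np.float64(0.0), np.float64(0.0), np.float64(0.0), np.float64(0.0), np.float64(0.0)]
[314.5  43.5 481.8  36.6 526.5 244.6   0.    0. ] 0.05426280483203527 [-0.   0.  -0.   0.  -0.1  0.  -0.   0.   0.   0.   0.   0.   0.  -0.
 -0.   0.   0.  -0.  -0.   0.   0.   0.   0.  -0. ]
```

```bash
python3 - <<'E'
from h import *
i=np.load("pics/wrist_13_info.npy",allow_pickle=True).item()
print(plane(i,[(238,75),(310,75),(313,246),(238,246)],42).round(1).tolist(),plane(i,[(238,75),(310,75),(313,246),(238,246)],42).mean(0))
print(plane(i,[(248,67),(299,67),(247,262),(302,262)],40).round(1).tolist())
E
```

```text
[[352.0, 275.2, 42.0], [408.8, 288.7, 42.0], [441.7, 154.8, 42.0], [384.4, 141.5, 42.0]] [396.73649556 215.05152586  42.        ]
[[357.9, 284.6, 40.0], [398.5, 294.3, 40.0], [394.0, 130.6, 40.0], [436.3, 140.4, 40.0]]
```

Request:
{"fn": "servo_tool", "kwargs": {
  "deltas": [
    [[0,-20,0,-6.7,0,0,-1],[0,-20,-10,-6.7,0,0,-1],[0,-20,-20,-6.6,0,0,-1],[0,-20,-30,0,6.5,0,-1],[2,-10,-35,0,6.5,0,-1],[3,0,-40,0,0,0,-1],[3,0,-40,0,0,0,-1],[3,0,-40,0,0,0,-1],[3,0,-40,0,0,0,-1],[3,0,-40,0,0,0,-1]]
  ]
}}

```text
clock: 11.35
tcp_pos: [455.5, -183.0, 266.3]
tool_rot: [-89.8, 0.2, 0.2]
wrist_force: [0.5, 0.9, -1.2]
finger_gap: 1.004
```

Request:
{"fn": "servo_tool", "kwargs": {
  "deltas": [
    [[0,0,-40,0,0,0,-1],[0,0,0,0,0,0,-1],[0,0,0,0,0,0,-1]]
  ]
}}

```text
clock: 11.6
tcp_pos: [455.8, -223.2, 266.4]
tool_rot: [-89.8, 0.2, -0.0]
wrist_force: [0.9, 0.5, 0.1]
finger_gap: 1.006
```

```bash
python3 - <<'E'
from h import *
s=read_state();print(s['joints'],s['tcp_pos'],s['tool_rot'],s['qd'])
i,im,d=snap("wrist","14")
E
```

```text
[-3.10329576e+01  7.18679202e+00  1.11065117e+02  5.13716278e-02
  6.20032923e+01 -3.10539268e+01] [ 455.79503031 -223.2340553   266.35899491] [-8.98295836e+01  1.95291071e-01 -2.95630750e-03] [ 2.99867654 -1.32926946  1.83376612  0.8138868   0.96293259  0.32758424]
```

View pics/wrist_14.png

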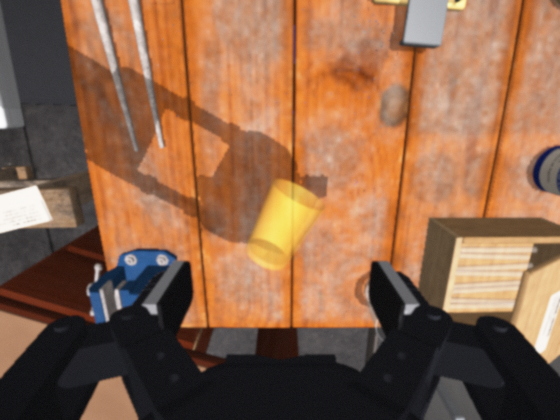

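```bash
python3 - <<'E'
from h import *
i=np.load("pics/wrist_14_info.npy",allow_pickle=True).item();im=cv2.imread("pics/wrist_14.png");d=np.load("pics/wrist_14.npy");P=depthpts(i,d)
h=cv2.cvtColor(im,cv2.COLOR_BGR2HSV)
for p in [(285,205),(275,235),(265,255),(300,235),(240,200)]: print(p,h[p[1],p[0]],P[p[1],p[0]].round(1))
m=((h[...,0]>=15)&(h[...,0]<=32)&(h[...,1]>90)).astype(np.uint8);m[:165]=0;m[290:]=0;m[:,:230]=0;m[:,345:]=0
m=cv2.morphologyEx(m,cv2.MORPH_OPEN,np.ones((3,3),np.uint8))
n,l,s,_=cv2.connectedComponentsWithStats(m);k=1+np.argmax(s[1:,4]);print(s[k])
c=max(cv2.findContours((l==k).astype(np.uint8),0,1)[0],key=cv2.contourArea)
print(cv2.minAreaRect(c));W=plane(i,c[:,0],30)[:,:2].astype(np.float32);r=cv2.minAreaRect(W);print(r)
o=im.copy();cv2.drawContours(o,[c],0,(0,255,0),1);cv2.imwrite("pics/t14.png",cv2.resize(o[160:300,210:360],None,fx=4,fy=4,interpolation=2))
# axis from contour slices along the main direction
mm=np.argwhere(l==k)[:,::-1];Wm=plane(i,mm,30)[:,:2];cm=Wm.mean(0);e,v=np.linalg.eigh(np.cov(Wm.T));a=v[:,1]*np.sign(v[1,1]);print("pca",cm,a,np.degrees(np.arctan2(a[0],a[1])))
b=np.array([-a[1],a[0]]);t=(Wm-cm)@a;u=(Wm-cm)@b
print(t.min(),t.max())
for lo in range(-45,45,9):
    q=u[(t>=lo)&(t<lo+9)]; 
    if len(q): print(lo+4,q.min().round(1),q.max().round(1),((q.min()+q.max())/2).round(1),(q.max()-q.min()).round(1))
q=P[l==k];print("zmax",np.percentile(q[:,2],[50,90,98]))
E
```

```text
(285, 205) [ 26 151 249] [ 459.4 -232.6   59.3]
(275, 235) [ 26 142 248] [ 449.7 -264.8   56. ]
(265, 255) [ 20 164 236] [ 439.2 -288.4   52.6]
(300, 235) [ 19 173 236] [ 474.8 -266.2   52.5]
(240, 200) [ 10 131 154] [ 4.083e+02 -2.443e+02  2.000e-01]
[ 246  179   77   92 4394]
((282.5000305175781, 226.50003051757812), (57.690555572509766, 89.88992309570312), 26.56505012512207)
((454.2663269042969, -266.3194580078125), (102.21382141113281, 61.52910614013672), 60.74355697631836)
pca [ 456.97716345 -263.27182608] [0.42016142 0.90744938] 24.844778860079614
-55.59407283186923 47.51590794989359
-41 -24.3 25.6 0.7 49.9
-32 -25.1 26.3 0.6 51.4
-23 -26.5 27.1 0.3 53.6
-14 -27.4 27.8 0.2 55.2
-5 -27.7 27.7 0.0 55.4
4 -29.4 28.3 -0.6 57.7
13 -30.7 28.2 -1.2 58.9
22 -31.9 28.7 -1.6 60.7
31 -32.3 29.0 -1.7 61.3
40 -29.3 28.9 -0.2 58.2
zmax [52.08265058 59.85257299 62.26907304]
```

View pics/t14.png

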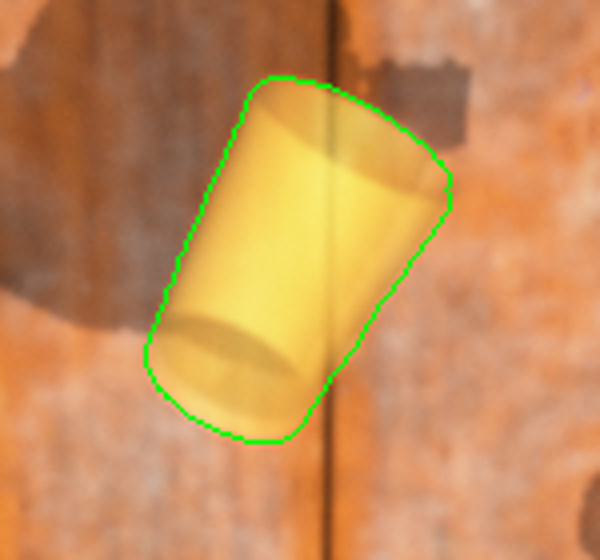

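```bash
python3 - <<'E'
from h import *
from scipy.optimize import least_squares
i=np.load("pics/wrist_14_info.npy",allow_pickle=True).item();im=cv2.imread("pics/wrist_14.png");d=np.load("pics/wrist_14.npy");P=depthpts(i,d)
h=cv2.cvtColor(im,cv2.COLOR_BGR2HSV)
m=((h[...,0]>=15)&(h[...,0]<=32)&(h[...,1]>90)).astype(np.uint8);m[:165]=0;m[290:]=0;m[:,:230]=0;m[:,345:]=0
m=cv2.erode(cv2.morphologyEx(m,cv2.MORPH_OPEN,np.ones((3,3),np.uint8)),np.ones((5,5)))
q=P[m>0];q=q[q[:,2]>30]
def f(p):
    a=np.array([np.sin(p[2])*np.cos(.0593),np.cos(p[2])*np.cos(.0593),np.sin(.0593)])
    v=q-[p[0],p[1],28.5+p[3]];t=v@a;r=np.linalg.norm(v-t[:,None]*a,axis=1)
    return (r-(28.5+t*5/82))
s=least_squares(f,[455,-264,.45,0],loss='soft_l1');print(s.x,np.degrees(s.x[2]),np.median(abs(f(s.x))),len(q))
a=np.array([np.sin(s.x[2]),np.cos(s.x[2])]);g=abs(f(s.x))<2;t=(q[g][:,:2]-s.x[:2])@a;print("axial extent",np.percentile(t,[0,.5,2,98,99.5,100]))
# end points in side and scene pictures
E
```

```text
[ 4.59603224e+02 -2.58739531e+02  4.43818588e-01  1.37842135e+00] 25.42893195048878 0.4953520942903502 3151
axial extent [-46.81405337 -45.69581781 -43.84808354  30.7907306   31.68069753
  33.04336044]
```

```bash
cat >> kin.py <<'E'
PR=[314.5,43.5,481.8,36.6,526.5,244.6,0,0]
f_=lambda p:np.concatenate([fk(q,p)[0]-t for q,t,_ in data])
PR=least_squares(f_,PR).x
RC=Rot.from_matrix([[-1,0,0],[0,0,1],[0,1,0]])
LO=np.array([-175.34,-45.06,2.9,-68.45,3.09,-168.51]);HI=np.array([175.34,112.39,150.54,248.45,151.38,168.51])
def ik(P,R,q0):
    def f(q):
        p,r=fk(q,PR);return np.r_[(p-P),3*np.degrees((r*RC*R.inv()).as_rotvec())]
    q0=np.clip(q0,LO+.5,HI-.5);s=least_squares(f,q0,bounds=(LO,HI),x_scale=30)
    return s.x,np.abs(s.fun).max()
def ori(yaw,th): return Rot.from_euler('xyz',[-90+th,0,yaw],degrees=True)
E
python3 - <<'E'
from kin import *
q0=np.array([-31,7.2,111,0.05,62,-31.])
m=np.array([np.sin(np.radians(26)),np.cos(np.radians(26)),0])
seeds=[q0]+[np.array([a,10,110,b,60,c]) for a in(-30,0,30) for b in(-50,60,120,180) for c in(-90,0,90)]
for al in (10,20,30):
    G=np.array([457,-263.5,29])+m*5
    R=ori(-26,-al);P=G-R.apply([0,50,0])
    q,e=ik(P,R,q0);print("pick",al,P.round(0),q.round(0),round(e,1))
    for phi in range(-120,121,30):
        R2=ori(phi,-al+86.6);P2=np.array([396.7,215,42+41+5])-R2.apply([0,50,0]);best=[]
        for s in seeds:
            qq,e2=ik(P2,R2,s)
            if e2<.5:
                best.append((np.abs(qq-q).max(),qq.round(0)))
        best.sort(key=lambda t:t[0]); 
        if best: print(al,phi,P2.round(0),[ (round(b[0]),b[1].tolist()) for b in best[:1]], [p.round(0).tolist() for p in fk(best[0][1],PR,True)[2][1:]])
E
```

```text
pick 10 [ 463. -251.   78.] [-29.  26. 114. -15.  41.   9.] 0.0
10 -90 [348. 215. 100.] [(247, [53.0, 41.0, 144.0, 232.0, 79.0, -86.0])] [[155.0, 279.0, 678.0], [106.0, 213.0, 157.0]]
10 -30 [372. 173. 100.] [(119, [-17.0, 41.0, 142.0, 103.0, 77.0, -93.0])] [[315.0, -51.0, 678.0], [254.0, -32.0, 154.0]]
10 0 [397. 166. 100.] [(86, [-16.0, 41.0, 126.0, 71.0, 81.0, -77.0])] [[316.0, -45.0, 678.0], [395.0, -68.0, 157.0]]
10 30 [421. 173. 100.] [(80, [-8.0, 46.0, 109.0, 50.0, 93.0, -70.0])] [[349.0, -5.0, 649.0], [537.0, -31.0, 156.0]]
10 60 [439. 191. 100.] [(81, [2.0, 52.0, 94.0, 33.0, 106.0, -72.0])] [[378.0, 57.0, 611.0], [642.0, 66.0, 154.0]]
10 90 [445. 215. 100.] [(89, [14.0, 56.0, 83.0, 15.0, 116.0, -80.0])] [[377.0, 139.0, 584.0], [685.0, 216.0, 162.0]]
10 120 [439. 239. 100.] [(103, [26.0, 58.0, 80.0, -5.0, 119.0, -93.0])] [[348.0, 218.0, 570.0], [640.0, 361.0, 154.0]]
pick 20 [ 467. -244.   76.] [-23.  28. 113. -30.  44.  25.] 0.0
20 -90 [351. 215. 108.] [(261, [50.0, 30.0, 146.0, 231.0, 64.0, -94.0])] [[122.0, 213.0, 732.0], [122.0, 213.0, 204.0]]
20 -30 [374. 175. 108.] [(13
[... 858 characters left out ...]

30 -30 [376. 179. 116.] [(141, [-9.0, 20.0, 145.0, 101.0, 52.0, -72.0])] [[170.0, 17.0, 767.0], [269.0, 1.0, 249.0]]
30 0 [397. 173. 116.] [(107, [-11.0, 26.0, 130.0, 66.0, 64.0, -64.0])] [[216.0, 2.0, 747.0], [393.0, -32.0, 252.0]]
30 30 [418. 179. 116.] [(102, [-5.0, 34.0, 114.0, 45.0, 78.0, -63.0])] [[272.0, 20.0, 714.0], [519.0, -2.0, 248.0]]
30 60 [433. 194. 116.] [(107, [5.0, 40.0, 101.0, 28.0, 90.0, -69.0])] [[305.0, 70.0, 684.0], [606.0, 97.0, 251.0]]
30 90 [438. 215. 116.] [(118, [15.0, 45.0, 92.0, 12.0, 99.0, -80.0])] [[318.0, 130.0, 655.0], [639.0, 216.0, 245.0]]
30 120 [433. 236. 116.] [(132, [25.0, 46.0, 89.0, -4.0, 102.0, -93.0])] [[296.0, 186.0, 649.0], [610.0, 332.0, 251.0]]
```

Request:
{"fn": "servo_tool", "kwargs": {
  "deltas": [
    [[0,0,0,0,6.5,0,-1],[0,0,0,0,6.5,0,-1],[0,0,0,0,6.5,0,-1],[0,0,0,0,6.5,0,-1],[0,0,0,-6.7,0,0,-1],[0,0,0,-6.7,0,0,-1],[0,0,0,-6.6,0,0,-1],[0,0,0,0,0,0,-1],[0,0,0,0,0,0,-1]]
  ]
}}

```text
clock: 12.4
tcp_pos: [456.7, -219.3, 267.2]
tool_rot: [-109.8, 0.2, -25.5]
wrist_force: [-0.5, 0.0, 0.5]
finger_gap: 0.996
```

```bash
python3 - <<'E'
from h import *
s=read_state();print(s['joints'],s['tcp_pos'],s['tool_rot'])
R=Rot.from_euler('xyz',s['tool_rot'],degrees=True).as_matrix()
G=np.array([457,-263.5,29])+5*np.array([.438,.899,0])
P=G-50*R[:,1];print("P",P,"pre delta",R.T@(P-80*R[:,1]-s['tcp_pos']))
i,im,d=snap("wrist","15")
i=np.load("pics/wrist_14_info.npy",allow_pickle=True).item();print(plane(i,[(175,255),(120,255),(190,300)],76).round(0).tolist())
E
```

```text
[-21.20912461   8.76122248 111.01877419 -22.14492099  63.75242533
  14.77901097] [ 456.73484877 -219.31873937  267.23079384] [-109.83352013    0.20024792  -25.51513288]
P [ 466.64576424 -243.76590561   76.03383443] pre delta [ 20.14303346 105.82770716  48.10913557]
[[355.0, -277.0, 76.0], [301.0, -278.0, 76.0], [365.0, -327.0, 76.0]]
```

View pics/wrist_15.png

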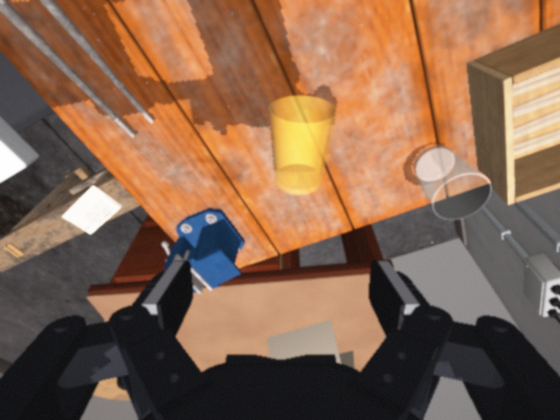

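Request:
{"fn": "servo_tool", "kwargs": {
  "deltas": [
    [[5,26.5,12,0,0,0,-1],[5,26.5,12,0,0,0,-1],[5,26.5,12,0,0,0,-1],[5,26.5,12,0,0,0,-1],[0,0,0,0,0,0,-1],[0,0,0,0,0,0,-1]]
  ]
}}

```text
clock: 12.95
tcp_pos: [477.1, -223.0, 151.3]
tool_rot: [-110.0, 0.3, -25.9]
wrist_force: [-0.2, -0.4, 0.6]
finger_gap: 0.998
```

```bash
python3 - <<'E'
from h import *
s=read_state();print(s['joints'],s['tcp_pos'],s['tool_rot'])
R=Rot.from_euler('xyz',s['tool_rot'],degrees=True).as_matrix()
G=np.array([457,-263.5,29])+5*np.array([.438,.899,0])
P=G-50*R[:,1];print("P",P,"delta",R.T@(P-s['tcp_pos']))
i,im,d=snap("wrist","16")
h=cv2.cvtColor(im,cv2.COLOR_BGR2HSV);m=((h[...,0]>=15)&(h[...,0]<=32)&(h[...,1]>90)).astype(np.uint8);m[:,:200]=0;m[:,380:]=0
m=cv2.morphologyEx(m,cv2.MORPH_OPEN,np.ones((5,5),np.uint8));n,l,st,_=cv2.connectedComponentsWithStats(m);k=1+np.argmax(st[1:,4]);print(st[k])
for r in range(st[k,1],st[k,1]+st[k,3],15):
    x=np.flatnonzero((l==k)[r]);print(r,x[0],x[-1],(x[0]+x[-1])/2)
# project expected axis
a=np.array([.438,.899,0.059])
for y in (26,):
  m3=np.array([np.sin(np.radians(y)),np.cos(np.radians(y)),.059]);print([proj(i,np.array([457,-263.5,28.5])+t*m3)[0].round(1).tolist() for t in (-41,0,41)])
E
```

```text
[-20.74213063  20.81736322 111.82469326 -25.39499144  52.33623351
  21.63566743] [ 477.11713003 -223.00371968  151.25619352] [-109.95326452    0.27056385  -25.87678077]
P [ 466.83647153 -243.74997903   75.99804047] delta [ 0.15996121 78.64162213  3.91899177]
[  233   154    96   137 10152]
154 268 291 279.5
169 238 323 280.5
184 236 324 280.0
199 234 327 280.5
214 238 323 280.5
229 241 321 281.0
244 244 317 280.5
259 247 313 280.0
274 252 309 280.5
289 272 289 280.5
[[279.8, 261.0], [279.8, 223.4], [279.9, 175.1]]
```

View pics/wrist_16.png

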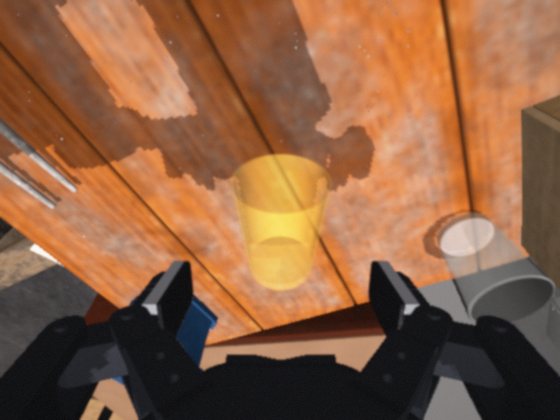

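Request:
{"fn": "servo_tool", "kwargs": {
  "deltas": [
    [[0,26,1.3,0,0,0,-1],[0,26,1.3,0,0,0,-1],[0,26,1.3,0,0,0,-1],[0,0,0,0,0,0,-1],[0,0,0,0,0,0,-1]]
  ]
}}

```text
clock: 13.42
tcp_pos: [468.8, -244.3, 79.3]
tool_rot: [-110.0, -0.0, -25.9]
wrist_force: [-0.2, 0.0, 0.7]
finger_gap: 1.0
```

```bash
python3 - <<'E'
from h import *
s=read_state();print(s['tcp_pos'],s['tool_rot'],s['wrist_force'])
i,im,d=snap("wrist","17")
E
```

```text
[ 468.78118428 -244.34037444   79.2693022 ] [-1.09982656e+02 -3.41598647e-02 -2.58785047e+01] [-0.19171901  0.02690669  0.71234308]
```

View pics/wrist_17.png

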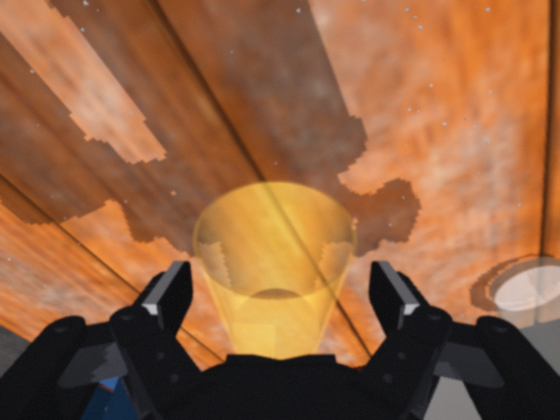

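Request:
{"fn": "servo_tool", "kwargs": {
  "deltas": [
    [[-1.5,2,0,0,0,0,-1],[0,0,0,0,0,0,-0.3],[0,0,0,0,0,0,0],[0,0,0,0,0,0,0.3],[0,0,0,0,0,0,0.6],[0,0,0,0,0,0,1],[0,0,0,0,0,0,1],[0,0,0,0,0,0,1]]
  ],
  "squeeze": 35
}}

```text
clock: 14.13
tcp_pos: [468.0, -243.7, 77.9]
tool_rot: [-110.0, -0.1, -25.8]
wrist_force: [-0.8, 3.2, 6.1]
finger_gap: 0.664
```

```bash
python3 - <<'E'
from h import *
s=read_state();print(s['tcp_pos'],s['tool_rot'],s['wrist_force'],s['finger_gap']*85)
i,im,d=snap("wrist","18")
E
```

```text
[ 468.02070161 -243.74588166   77.93027176] [-1.10009892e+02 -1.08967236e-01 -2.58108592e+01] [-0.79196873  3.1502444   6.13062338] 56.41618123386503
```

View pics/wrist_18.png

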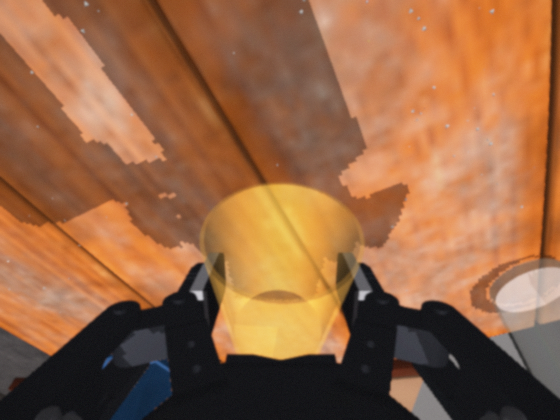

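Request:
{"fn": "servo_tool", "kwargs": {
  "deltas": [
    [[0,-9.4,-3.4,0,0,0,1],[0,-18.8,-6.8,0,0,0,1],[0,-28.2,-10.3,0,0,0,1],[0,-28.2,-10.3,0,0,0,1],[0,-28.2,-10.3,0,0,0,1],[0,-28.2,-10.3,0,0,0,1],[0,0,0,0,0,0,1]]
  ]
}}

```text
clock: 14.77
tcp_pos: [470.7, -245.4, 233.8]
tool_rot: [-110.0, -0.8, -25.7]
wrist_force: [1.0, -0.4, -1.3]
finger_gap: 0.662
```

```bash
python3 - <<'E'
from h import *
from kin import ik,ori,fk,PR
s=read_state();print(s['tcp_pos'],s['tool_rot'],s['wrist_force'],s['finger_gap']*85)
i,im,d=snap("wrist","19");j,im,_=snap("side","19")
cv2.imwrite("pics/s19c.png",cv2.resize(im[100:260,230:430],(750,600),interpolation=2))
# path feasibility: rotate in place here then translate at height
R0=Rot.from_euler('xyz',s['tool_rot'],degrees=True);o=np.array([0,50,0]);G=s['tcp_pos']+R0.apply(o)
q=s['joints'];print(G)
for k in range(0,11):
    f=k/10;yaw=-25.8+f*(15+25.8);th=-20+f*86.6
    g=G*(1-f)+f*np.array([396.7,215,220]);R=ori(yaw,th);q,e=ik(g-R.apply(o),R,q);print(k,q.round(0),round(e,1),fk(q,PR,True)[2][2].round(0))
E
```

```text
[ 470.72742788 -245.38995425  233.75804776] [-109.9861102    -0.77154767  -25.74154346] [ 0.9547574  -0.37552385 -1.29624784] 56.27909239236447
[ 463.87513989 -261.05844155  186.7735327 ]
0 [-23.  14. 110. -23.  60.  15.] 0.0 [ 508. -170.  464.]
1 [-23.   9. 113. -13.  58.   5.] 0.0 [ 479. -160.  479.]
2 [-24.   6. 116.  -3.  58.  -4.] 0.0 [ 455. -153.  488.]
3 [-24.   3. 118.   7.  60. -14.] 0.0 [ 437. -148.  490.]
4 [-24.   2. 120.  16.  63. -23.] 0.0 [ 425. -144.  485.]
5 [-24.   3. 121.  24.  66. -30.] 0.0 [ 419. -139.  474.]
6 [-23.   4. 122.  32.  70. -37.] 0.0 [ 420. -131.  457.]
7 [-21.   6. 123.  38.  74. -42.] 0.0 [ 426. -119.  434.]
8 [-19.  10. 123.  44.  78. -47.] 0.0 [ 437. -102.  406.]
9 [-15.  14. 122.  50.  83. -52.] 0.0 [451. -78. 373.]
10 [-11.  20. 121.  56.  87. -55.] 0.0 [467. -46. 337.]
```

View pics/wrist_19.png

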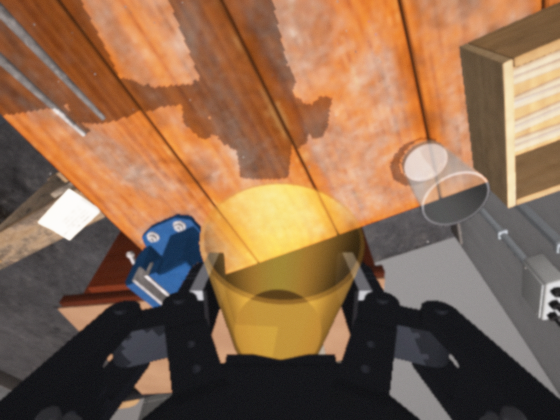

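View pics/s19c.png

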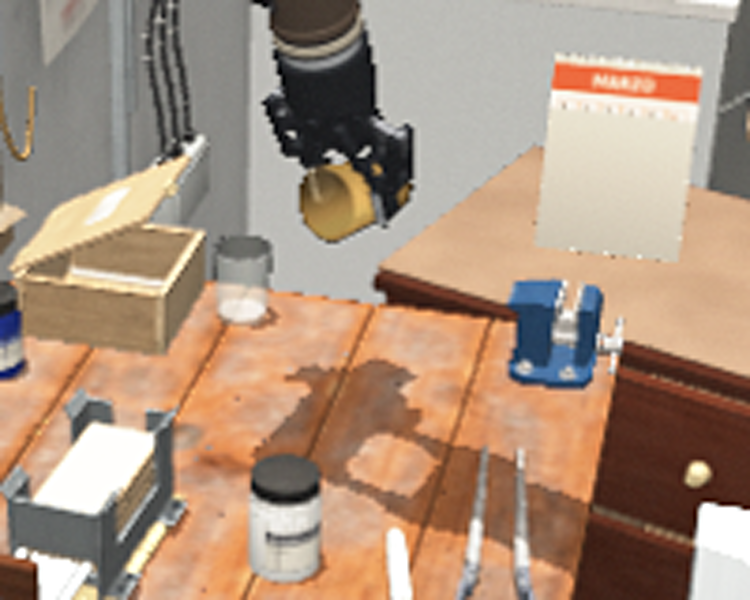

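Request:
{"fn": "servo_tool", "kwargs": {
  "deltas": [
    [[-10,-7,14,0,0,0,1],[-20,-14,28,0,0,0,1],[-20,-14,28,0,0,0,1],[-20,-14,28,0,0,0,1],[-20,-14,28,0,0,0,1],[-20,-14,28,3,0,0,1],[-10,-7,14,5,0,0,1],[0,0,0,6.6,0,0,1],[0,0,0,6.6,0,0,1],[0,0,0,6.6,0,0,1]]
  ]
}}

```text
clock: 15.7
tcp_pos: [439.3, -22.4, 247.4]
tool_rot: [-81.9, 0.1, -25.7]
wrist_force: [-0.8, 0.6, -1.7]
finger_gap: 0.656
```

Request:
{"fn": "servo_tool", "kwargs": {
  "deltas": [
    [[0,0,0,6.6,0,0,1],[0,0,0,6.6,0,0,1],[0,0,0,6.6,0,0,1],[0,0,0,6.6,0,0,1],[0,0,0,6.6,0,0,1],[0,0,0,6.6,0,0,1],[0,0,0,6.6,0,0,1],[0,0,0,6.6,0,0,1],[0,0,0,0,0,0,1],[0,0,0,0,0,0,1]]
  ]
}}

```text
clock: 16.53
tcp_pos: [438.9, -23.6, 246.3]
tool_rot: [-29.5, 0.4, -25.9]
wrist_force: [-0.2, -0.6, -0.2]
finger_gap: 0.658
```

```bash
python3 - <<'E'
from h import *
s=read_state();print(s['joints'],s['tcp_pos'],s['tool_rot'],s['wrist_force'],s['finger_gap']*85)
i,im,d=snap("wrist","20");j,im,_=snap("side","20");j,im,_=snap("scene","20")
E
```

```text
[-37.99100497  10.53134392 128.47881835  61.43473314  75.52038732
 -48.13765956] [438.89248453 -23.560059   246.26916306] [-29.49963024   0.36427712 -25.89411269] [-0.19904675 -0.64795751 -0.22996174] 55.94655790416542
```

View pics/side_20.png

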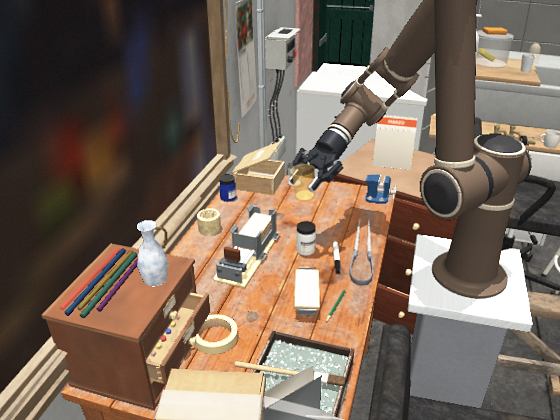

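View pics/scene_20.png

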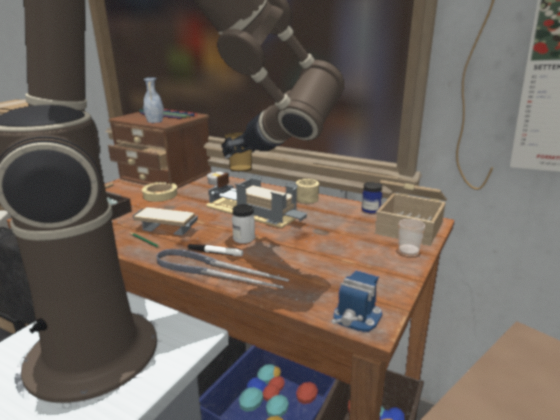

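Request:
{"fn": "servo_tool", "kwargs": {
  "deltas": [
    [[0,0,0,6.1,0,0,1],[0,0,0,0,-2.7,6.2,1],[0,0,0,0,-2.7,6.2,1],[0,0,0,0,-2.7,6.2,1],[0,0,0,0,-2.7,6.2,1],[0,0,0,0,-2.7,6.2,1],[0,0,0,0,-2.7,6.2,1],[0,0,0,0,0,0,1],[0,0,0,0,0,0,1]]
  ]
}}

```text
clock: 17.43
tcp_pos: [441.2, -23.0, 249.1]
tool_rot: [-23.5, -0.2, 14.8]
wrist_force: [0.6, -0.1, -0.4]
finger_gap: 0.66
```

```bash
python3 - <<'E'
from h import *
s=read_state();print(s['joints'],s['tcp_pos'],s['tool_rot'],s['wrist_force'],s['finger_gap']*85)
Rp=Rot.from_euler('xyz',[-110.01,-.109,-25.81],degrees=True)
c=Rp.inv().apply(np.array([457,-263.5,28.5])-[468.02,-243.75,77.93]);ax=Rp.inv().apply([.438*.998,.899*.998,.0593]);print("tumbler ctr in tool",c,"axis",ax)
R=Rot.from_euler('xyz',s['tool_rot'],degrees=True)
print("axis now",R.apply(ax),"ctr",s['tcp_pos']+R.apply(c))
d=np.array([396.7,215,42+41+60])-s['tcp_pos']-R.apply(c);print("world d",d,"tool",R.inv().apply(d))
i,im,dd=snap("wrist","21");j,im,_=snap("side","21")
cv2.imwrite("pics/s21c.png",cv2.resize(im[100:300,220:420],(600,600),interpolation=2))
E
```

```text
[-30.23968107  25.70939864 109.89244012  41.18510404  99.65932292
 -60.10831145] [441.23787369 -22.99558058 249.13430385] [-23.52779012  -0.24993035  14.79533719] [ 0.62109631 -0.0963624  -0.36936548] 56.06656277925722
tumbler ctr in tool [-1.41579173 54.16936422 -4.30154779] axis [ 0.00299935 -0.397221    0.91748122]
axis now [-0.00184121  0.00163831  0.99977959] ctr [427.73229158  23.0304985  223.56035037]
world d [-31.03229158 191.9695015  -80.56035037] tool [ 18.66770715 209.63247717   3.31721343]
```

View pics/wrist_21.png

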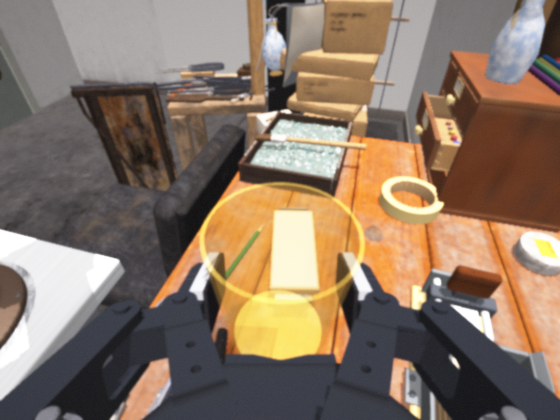

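View pics/s21c.png

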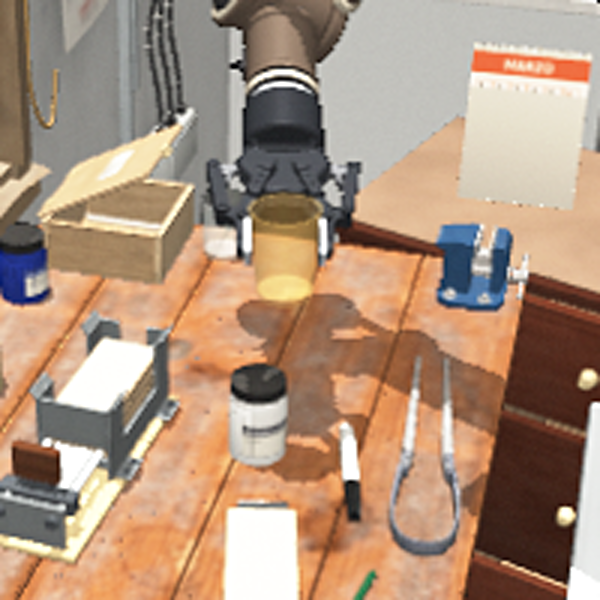

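Request:
{"fn": "servo_tool", "kwargs": {
  "deltas": [
    [[1,10,0,0,0,0,1],[2,25,0.5,0,0,0,1],[3,35,0.5,0,0,0,1],[3,35,0.5,0,0,0,1],[3,35,0.5,0,0,0,1],[3,35,0.5,0,0,0,1],[2,25,0.5,0,0,0,1],[0,10,0.3,0,0,0,1],[0,0,0,0,0,0,1],[0,0,0,0,0,0,1]]
  ]
}}

```text
clock: 18.37
tcp_pos: [407.0, 168.4, 168.6]
tool_rot: [-23.4, -0.2, 14.8]
wrist_force: [1.2, 0.1, -0.9]
finger_gap: 0.661
```

```bash
python3 - <<'E'
from h import *
s=read_state();print(s['joints'],s['tcp_pos'],s['tool_rot'],s['wrist_force'],s['finger_gap']*85)
c=np.array([0,54.2,-4.3]);ax=np.array([0,-.3972,.9175])
R=Rot.from_euler('xyz',s['tool_rot'],degrees=True)
C=s['tcp_pos']+R.apply(c);A=R.apply(ax);print("axis now",A,"ctr",C)
for n in("side","scene"):
    i,im,dd=snap(n,"22")
    o=im.copy()
    for t,r in ((-41,26),(41,31)):
        th=np.linspace(0,2*np.pi,60);e1=np.cross(A,[1,0,0]);e1/=np.linalg.norm(e1);e2=np.cross(A,e1)
        pts=C+A*t+r*(np.cos(th)[:,None]*e1+np.sin(th)[:,None]*e2)
        cv2.polylines(o,[np.int32(proj(i,pts)*16)],True,(255,0,255),1,shift=4)
    u,v=proj(i,C)[0].astype(int);u=max(u,60);cv2.imwrite(f"pics/o22{n}.png",cv2.resize(o[v-50:v+70,u-60:u+60],(600,600),interpolation=2))
snap("wrist","22")
E
```

```text
[-11.36861608  28.43541903 121.13640948  56.36512345  82.08554134
 -62.8221886 ] [406.99072415 168.37013039 168.61028034] [-23.36483978  -0.15273583  14.75968414] [ 1.1602739   0.11827541 -0.90026242] 56.16127988896509
axis now [-0.00238298 -0.00141631  0.99978318] ctr [394.8147839  214.85207881 143.16809193]
```

View pics/o22side.png

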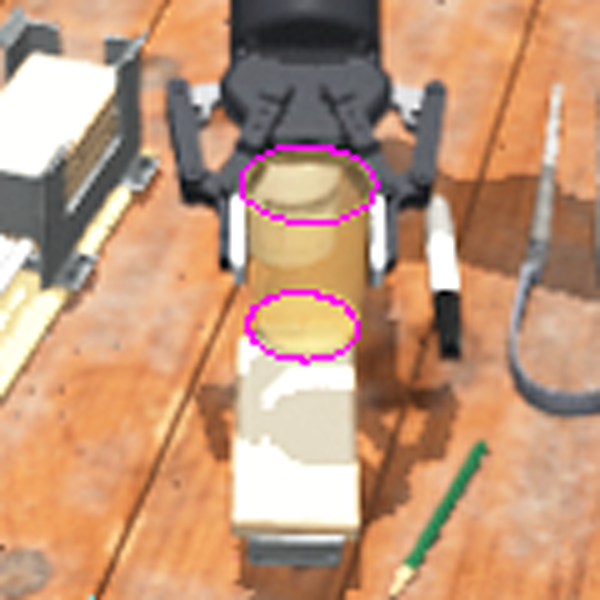

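View pics/o22scene.png

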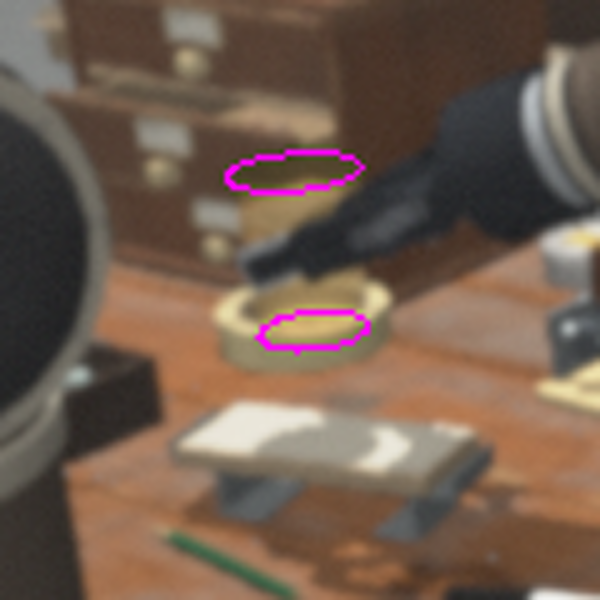

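View pics/wrist_22.png

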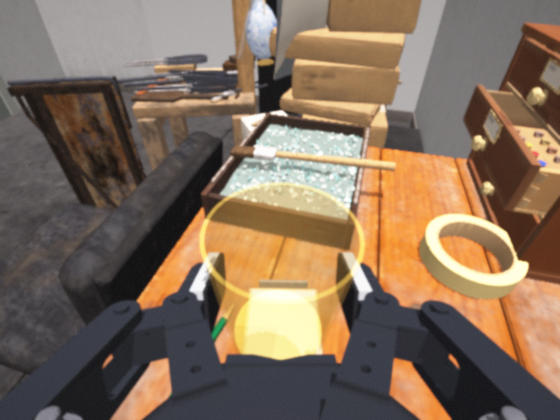

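Request:
{"fn": "servo_tool", "kwargs": {
  "deltas": [
    [[2,4,-9.2,0,0,0,1],[0,6,-13.8,0,0,0,1],[0,6,-13.8,0,0,0,1],[0,4,-9.2,0,0,0,1],[0,1.2,-2.8,0,0,0,1],[0,0,0,0,0,0,1],[0,0,0,0,0,0,1]]
  ]
}}

```text
clock: 19.1
tcp_pos: [409.8, 168.8, 115.3]
tool_rot: [-23.3, -0.2, 14.7]
wrist_force: [-0.0, -0.6, -1.6]
finger_gap: 0.661
```

```bash
python3 - <<'E'
from h import *
s=read_state();print(s['tcp_pos'],s['tool_rot'],s['wrist_force'],s['finger_gap']*85)
c=np.array([0,54.2,-4.3]);ax=np.array([0,-.3972,.9175])
R=Rot.from_euler('xyz',s['tool_rot'],degrees=True)
C=s['tcp_pos']+R.apply(c);A=R.apply(ax);print("axis now",A,"ctr",C)
for n in("side","scene"):
    i,im,dd=snap(n,"23")
    u,v=proj(i,C)[0].astype(int);u=max(u,60);cv2.imwrite(f"pics/o23{n}.png",cv2.resize(im[v-50:v+50,u-50:u+50],(400,400),interpolation=2))
a=cv2.imread("pics/o23side.png");b=cv2.imread("pics/o23scene.png");cv2.imwrite("pics/o23.png",np.hstack([a,b]))
E
```

```text
[409.77669045 168.84912244 115.32707797] [-23.32270843  -0.17423847  14.73373985] [-0.01574198 -0.62657573 -1.56207908] 56.16042185686343
axis now [-0.00255951 -0.00222166  0.99978128] ctr [397.62617465 215.35706132  89.9202563 ]
```

View pics/o23.png

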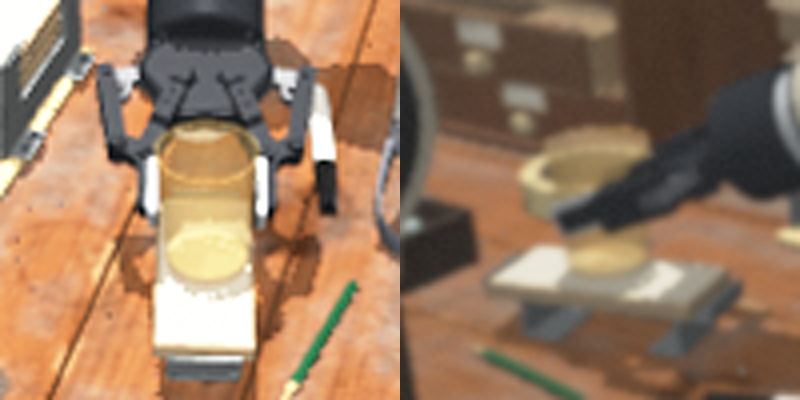

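Request:
{"fn": "servo_tool", "kwargs": {
  "deltas": [
    [[-0.7,0.8,-1.8,0,0,0,1],[0,0.8,-1.8,0,0,0,1],[0,0.4,-0.9,0,0,0,1],[0,0,0,0,0,0,1],[0,0,0,0,0,0,1]]
  ]
}}

```text
clock: 19.62
tcp_pos: [408.8, 168.9, 110.4]
tool_rot: [-23.4, -0.2, 14.8]
wrist_force: [0.5, 0.6, -0.8]
finger_gap: 0.66
```

Request:
{"fn": "servo_tool", "kwargs": {
  "deltas": [
    [[0,0.4,-0.9,0,0,0,1],[0,0,0,0,0,0,1]]
  ]
}}

```text
clock: 19.78
tcp_pos: [408.9, 169.1, 109.8]
tool_rot: [-23.3, -0.2, 14.8]
wrist_force: [0.4, 0.9, 1.3]
finger_gap: 0.661
```

Request:
{"fn": "servo_tool", "kwargs": {
  "deltas": [
    [[0,0.3,-0.7,0,0,0,1],[0,0,0,0,0,0,1]]
  ]
}}

```text
clock: 19.95
tcp_pos: [408.8, 169.2, 109.6]
tool_rot: [-23.2, -0.2, 14.8]
wrist_force: [-0.8, 1.1, 4.9]
finger_gap: 0.659
```

Request:
{"fn": "servo_tool", "kwargs": {
  "deltas": [
    [[0,0,0,0,0,0,0.25],[0,0,0,0,0,0,0.1],[0,0,0,0,0,0,-0.1],[0,0,0,0,0,0,-0.3],[0,0,0,0,0,0,-0.6],[0,0,0,0,0,0,-1],[0,0,0,0,0,0,-1],[0,0,0,0,0,0,-1]]
  ]
}}

```text
clock: 20.62
tcp_pos: [408.8, 168.9, 108.4]
tool_rot: [-23.4, -0.2, 14.8]
wrist_force: [-0.3, -0.2, -0.3]
finger_gap: 1.002
```

```bash
python3 - <<'E'
from h import *
s=read_state();print(s['tcp_pos'],s['tool_rot'],s['wrist_force'],s['finger_gap']*85)
C=np.array([397,215,83.])
for n in("side","scene"):
    i,im,dd=snap(n,"24")
    u,v=proj(i,C)[0].astype(int);u=max(u,60);cv2.imwrite(f"pics/o24{n}.png",cv2.resize(im[v-50:v+50,u-50:u+50],(400,400),interpolation=2))
a=cv2.imread("pics/o24side.png");b=cv2.imread("pics/o24scene.png");cv2.imwrite("pics/o24.png",np.hstack([a,b]))
snap("wrist","24")
E
```

```text
[408.84830862 168.86133953 108.35267487] [-23.39352849  -0.17055887  14.76006495] [-0.31329664 -0.23907851 -0.31702059] 85.14194276968158
```

View pics/o24.png

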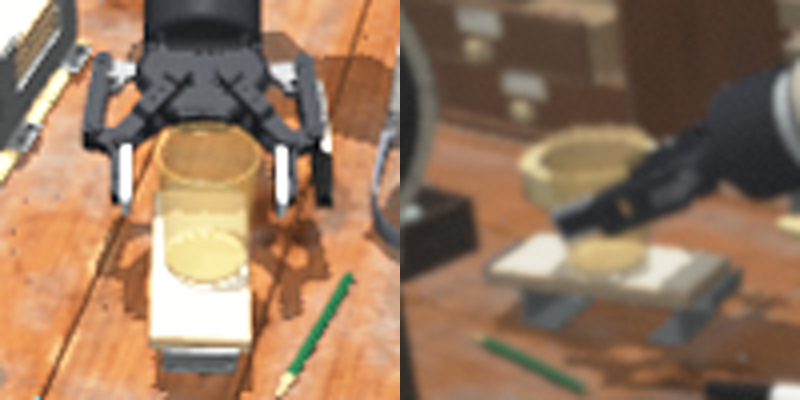

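View pics/wrist_24.png

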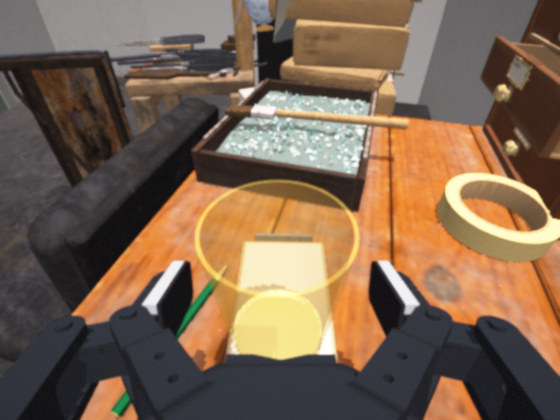

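Request:
{"fn": "servo_tool", "kwargs": {
  "deltas": [
    [[0,-10,0,0,0,0,-1],[0,-25,0,0,0,0,-1],[0,-35,0,0,0,0,-1],[0,-40,0,0,0,0,-1],[0,-40,0,0,0,0,-1],[0,-20,20,0,0,0,-1],[0,0,0,0,0,0,-1],[0,0,0,0,0,0,-1]]
  ]
}}

```text
clock: 21.43
tcp_pos: [447.5, 23.9, 195.4]
tool_rot: [-23.5, -0.4, 14.6]
wrist_force: [-0.3, 1.0, 0.2]
finger_gap: 1.001
```

```bash
python3 - <<'E'
from h import *
s=read_state();print(s['tcp_pos'],s['tool_rot'],s['wrist_force'])
for n in("side","scene","wrist"):
    i,im,d=snap(n,"25")
    P=depthpts(i,d);h=cv2.cvtColor(im,cv2.COLOR_BGR2HSV)
    m=(abs(P[...,0]-397)<45)&(abs(P[...,1]-215)<45)&(P[...,2]>48)&(P[...,2]<140)&(d>0)
    q=P[m]; 
    if len(q): print(n,len(q),q.mean(0).round(1),np.percentile(q,[1,99],axis=0).round(1).tolist())
a=cv2.imread("pics/side_25.png");b=cv2.imread("pics/scene_25.png")
cv2.imwrite("pics/o25.png",np.hstack([cv2.resize(a[220:320,250:350],(400,400),interpolation=2),cv2.resize(b[160:250,120:210],(400,400),interpolation=2)]))
E
```

```text
[447.49390964  23.88625635 195.43468852] [-23.53630956  -0.35789617  14.64959668] [-0.28372498  1.00768699  0.22356675]
side 865 [392.  222.8  95.1] [[364.3, 186.0, 49.3], [421.8, 248.5, 124.8]]
scene 802 [386.5 206.8  93.5] [[364.9, 185.3, 49.0], [424.8, 245.4, 123.8]]
wrist 4835 [396.2 209.3  98.5] [[366.0, 184.0, 50.0], [424.0, 243.8, 125.3]]
```

View pics/o25.png

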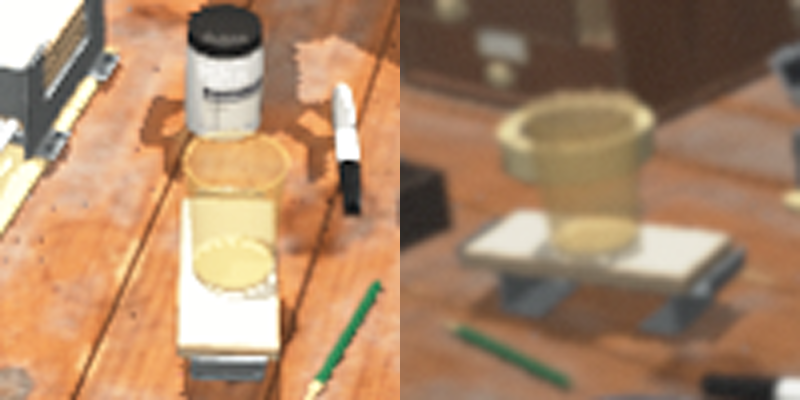

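View pics/side_25.png

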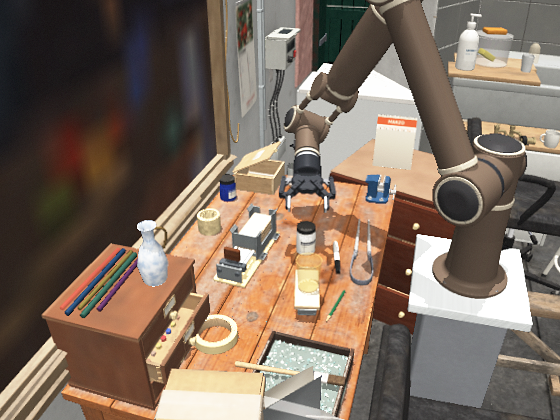

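View pics/wrist_25.png

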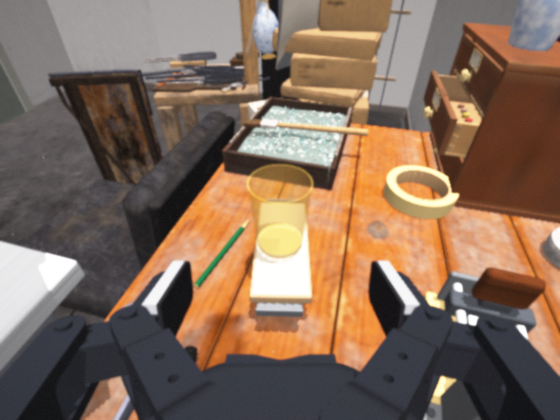

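```bash
python3 - <<'E'
from h import *
for n in("side_25",):
    i=np.load(f"pics/{n}_info.npy",allow_pickle=True).item();P=depthpts(i,np.load(f"pics/{n}.npy"))
    for c in ((592,70),(590,30),(588,-10)):
        m=(np.hypot(P[...,0]-c[0],P[...,1]-c[1])<12)&(P[...,2]>50);print(c,np.median(P[m][:,2]).round(1))
    m=(P[...,2]>84)&(P[...,2]<100)&(abs(P[...,0]-600)<30)&(abs(P[...,1]-180)<50);print("grip",P[m].mean(0).round(1))
    i0=np.load("pics/side_0_info.npy",allow_pickle=True).item();P0=depthpts(i0,np.load("pics/side0.npy"))
    for nm,c in (("jar",(437,0)),("mould",(710,10)),("blue",(700,-180))):
        for Q in (P0,P):
            m=(np.hypot(Q[...,0]-c[0],Q[...,1]-c[1])<60)&(Q[...,2]>35)&(Q[...,2]<95);print(nm,m.sum(),Q[m].mean(0).round(1) if m.any() else None)
hand_in();print(read_state()['clock'])
E
```

```text
(592, 70) 65.7
(590, 30) 65.9
(588, -10) 66.0
grip [599.5 186.3  90. ]
jar 424 [446.   24.8  66.6]
jar 425 [445.9  24.7  66.4]
mould 196 [738.5   3.4  47. ]
mould 193 [738.5   3.   47.2]
blue 126 [ 748.5 -191.2   58.5]
blue 125 [ 748.7 -190.2   57.8]
the job is handed in; nothing more can be done
the job is handed in; nothing more can be done
```

The job is done and handed in: the amber tumbler stands upright on the batt, and the batt lies flat on the loading stand. The last clock reading before the final pictures was 21.4 s, well under the 72 s limit.

- **Feeding the batt:** I pushed the pusher to its stop and let it spring back, then drew the bottom batt right out. The three left in the magazine dropped home and lie level, with the top face at 65.7 to 66.0 mm against an expected 66.
- **Laying the batt:** It sits between the stand's bent-up ends with its top at about 42 mm, within a degree of level, and about 2 mm from the stand's measured centre.
- **Placing the tumbler:** I gripped it lying down, turned it upright and lowered it until I felt light contact of about 5 N. Its rim is at 124–125 mm, as it should be, and the mouth is about 2 mm off the batt's centre.
- **Other things on the table:** The white jar, brass mould and blue jar have not moved. I checked the pencil, tongs, vice and clear tumbler only by eye.

**What did not go cleanly:**
- I first lowered the fingers about 20 mm too high on the pusher's grip. I slid them down during the push.
- The batt touched the stand about 3 mm sooner than I had calculated, giving a brief 32 N at the wrist. I backed off before letting go.
- The side and wrist cameras first disagreed by about 6 mm on where the stand's centre was. Its rivets settled it to about 2 mm.

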